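# Clear the bend tester and zero its peak pointer

## Robot

A 6-joint arm with a two-finger parallel gripper is mounted at the origin on the work surface. World frame = base frame: x ahead of the robot, y to its left, z up, the work surface at z = 0. Lengths are in m, angles in rad, forces in N, time in s.
With the tool pointing down it reaches from about 0.15 to 0.775 m from the base axis. Payload 6.1 kg.
Tool frame: the origin (TCP) lies at the very end of the fingers, on their centre line; the grasp point (between the pads) lies 19 mm behind it; x points along the fingers, y is the direction in which the jaws open and shut, and the axes are right-handed (so a half turn about x gives the same grasp; the last joint's range is limited). The gripper opens to 85 mm and grips with 20 to 120 N. Pads are 22 mm wide; open, the fingers measure 114 mm over their backs; the gripper's body (76 mm by 85 mm) begins 54 mm behind the grasp point. The pads swing forward as they close: fully open they stand 13 mm farther back than shut.
Start: joints at [1.203, 0.126, -0.04, 1.405, 0, 1.571], TCP at [0.189, 0.49, 0.194] pointing down, gripper open.
Joint ranges: [-2.72, 2.72], [-0.95, 1.95], [-1.27, 1.35], [-1.78, 2.02], [-1.46, 1.47], [-3.14, 3.14]. Speed limits (rad/s): [2.39, 2.39, 3.01, 3.14, 3.14, 3.14].

## Interface

Orientations are given as a unit quaternion [w, x, y, z].
In Python, from rig import manip gives the robot as it stands. The module is installed in compiled form; this text tells all that it offers.
- The arm moves only by the tool apply_moves, never from a script. Its argument "plan" is a list of rows, each a list of 2 entries, a list of its own where there are three numbers: the shift along the world's x, y, z in mm, then the turn about the world's z in degrees. In form: [[[tx, ty, tz], spin], ...]. A call has exactly 5 rows; each row is the pose to reach, as a shift and turn from the pose commanded when the call began; what a row does not reach only later rows make up. A row lasts 1/12 s, in which the tool goes at most 41.7 mm and 7.16 degrees, less where a joint would pass 70% of its speed; a pose out of reach is approached as far as the arm can. A call with a gripper value outside its range is refused whole. "claw" is the finger opening in mm, from 0 to 85.4, set as the call begins (left out, the last holds). The fingers move at their own pace and stop on an object; the grip force is fixed at half the most. Time passes only in rows, so rows that repeat a pose let the fingers close, or fill a call up. It gives the time, the measured TCP pose, the force and the opening at its end, in the units of the state.
- manip.observe(): the state, without advancing time (a new reading comes with each control period).
- manip.capture(name): name is "side" or "top"; returns the picture (384x512x3 uint8, red, green, blue); there is no depth.
- manip.get_calibration(name): a dict with "camera_matrix" (3x3 intrinsics, pixels), "cam_to_world" (4x4, takes a point from camera to world coordinates). Camera axes: x right, y down, z forward; pixel columns grow to the right and rows downward; lengths in m; the calibration is good to about 2 mm. A picture is of the moment at which its call begins. get_calibration takes no time and is no camera call.
- manip.hand_in(): hands the job in, once; it reports no verdict.
Trained networks look in the newest picture that a camera, given by its name, has taken for a name from the list of things; names that differ only in an ending like _2 or _b are one class to them, and where a whole thing is asked for, a point or a joint stands for the part that bears it (a point fixed in the world has none). Each returns a list of dicts, best first, with "conf" (0 to 1); they miss things now and then, are a little off and sometimes report something else, mostly with a low value. They report only what shows in the picture. A call takes as long as a camera call. They do not tell look-alikes from the thing itself.
- manip.outline_of(camera, query): "pixels" (384x512 bool, what is visible of it) and "centre" ([column, row] in pixels, amid what is visible of it).
- manip.mark_of(camera, query): "centre" ([column, row] in pixels: a listed point, or the origin of a listed thing).
The state is a dict: "clock": time; "joint_positions": joint angles; "joint_velocities": joint speeds; "effort": joint torques, N m; "tool_pos": TCP position; "orientation": TCP orientation; "ft_force": force on the tool from outside, world axes, zero at the start; "ft_torque": the same for the moment, N m; "gripper_width": finger opening in m.
Only numpy, scipy, OpenCV 4.12 (cv2) and the standard library are available. Lean on these libraries where they do the work, as an engineer would, in place of code of your own. Each camera call takes 0.05 s, during which the arm holds its last target.

## Task

First swing the bend tester's hold-down arm right aside, leave it open, and lay the tester's plate in the wooden tray, lapping a third of its length over the plate already there, in line with it and towards the empty end. Next lap the plate from the bench over that one in the same way, without shifting the first plate. Last, ready for the next test, turn the gauge's knob back anticlockwise until the peak pointer is fully home on its zero stop, leaving the bowl, rasp and wood block alone.

Things in the scene. Friction and masses are not known exactly. Their poses are not given: they have to be found in the camera images.
- tester: Fixed grey-green bed 140 (x) x 290 (y) x 20 mm; origin: centre of underside, z up. At x 0, y +80 mm two bearers (x +-30 mm), tops 34 mm above the bench, carry the plate, length along x; end stops at x +-54 mm rise 4 mm more. 14 mm free under the plate's middle for fingertips. At x 0, y -85 mm the round gauge, 96 mm wide, face up, 50 mm above the bench. Hold-down pivot at x 0, y 0.
- holddown (a joint): Hold-down arm: steel bar 18 mm wide on an upright pivot at the tester's x 0, y 0; underside 46 mm, top 54 mm above the bench (4 mm over the plate). At 0 it points to the tester's +y, across the plate; grows anticlockwise from above, to 1.75 rad (at 1.57 it points to -x, clear of the plate). Starts at 0 to 0.25. Friction 0.1 N m; stays where left.
- holddown_pin (a point): Top of the black upright grip pin on the hold-down arm: 14 mm diameter, 38 mm tall above the bar, 92 mm above the bench at the top, 120 mm from the pivot.
- peak (a joint): Gauge's peak pointer and its reset knob, one piece. 0 = on the zero stop (small steel pin), pointing to the tester's -x; grows clockwise from above, to 4.4 rad; reset by turning anticlockwise. Starts at 1 to 2.7 rad. Friction 0.04 N m; stays where left.
- peak_grip (a point): Top centre of the reset knob, on its axis, 86 mm above the bench. The grip is an upright bar 36 mm long, 12 mm thick, 28 mm tall (58 to 86 mm above the bench), long axis in line with the pointer; below it a round disc of 32 mm diameter down to the dial face.
- tray: Low open wooden tray, fixed, outside 270 (x) x 130 (y) x 14 mm, walls 5 mm, inner floor 5 mm above the bench. Origin at the centre of its underside; x along its length towards the empty end.
- plate_first: Loose dark laminate sample plate 90 (x) x 40 (y) x 8 mm, 0.05 kg, lying flat in the tray near its -x end, roughly along the tray. Origin at the centre of its underside; its x points towards the tray's empty end.
- plate_tester: Same kind of plate (90 x 40 x 8 mm, origin at the centre of its underside, x along its length), lying on the tester's bearers under the hold-down arm, underside 34 mm above the bench.
- plate_bench: Same kind of plate (90 x 40 x 8 mm, origin at the centre of its underside, x along its length), lying flat on the bench between the tester and the tray.
- block: Bystander: loose wood block 50 x 40 x 30 mm high between tester and tray, origin at the centre of its underside.
- bowl: Bystander: loose blue plastic bowl, rim diameter 110 mm, 55 mm high, origin at the centre of its underside.
- rasp: Bystander: loose rasp lying along its x, about 220 mm long, 22 mm wide, 16 mm high, origin where the handle meets the blade.
Not all that is in view belongs to the job. Leave any green or red look-alike of the plate_bench alone.

How it is judged:
On the way, in this order (a step that is already met when the one before it is completed fails the run):
1. the hold-down arm is swung aside (value of joint holddown above 1.1 rad), for 0.1 s.
2. the tester's plate laps over the first plate and is let go (horizontal distance between plate_tester and plate_first between 0.046 and 0.076 m and x of plate_tester in the frame of plate_first above 0.04 m and y of plate_tester in the frame of plate_first between -0.015 and 0.015 m and angle between the x axis of plate_tester and the x axis of plate_first, either way round below 0.2 rad and angle between plate_tester's own z axis and vertical between 0.06 and 0.26 rad and height (world z) of plate_tester below 0.025 m and linear speed of plate_tester below 0.02 m/s and contact force between the fingers and plate_tester below 0.05 N), for 0.2 s.
3. the bench plate laps over the tester's plate and is let go (horizontal distance between plate_bench and plate_tester between 0.046 and 0.076 m and x of plate_bench in the frame of plate_first above 0.09 m and y of plate_bench in the frame of plate_first between -0.015 and 0.015 m and angle between the x axis of plate_bench and the x axis of plate_first, either way round below 0.2 rad and angle between plate_bench's own z axis and vertical between 0.06 and 0.26 rad and height (world z) of plate_bench below 0.025 m and linear speed of plate_bench below 0.02 m/s and contact force between the fingers and plate_bench below 0.05 N), for 0.2 s.
4. the peak pointer is on its zero stop (value of joint peak below 0.08 rad), for 0.2 s.
At the end, for the whole second after the job is handed in: Arm open > 1.1 rad. Each plate laps 14 to 44 mm over the one before, low end on the tray floor, leaning 0.06 to 0.26 rad, within 15 mm of the first's centre line and 0.2 rad of its direction, still and released. First plate shifted < 15 mm. Pointer < 0.08 rad from zero (all of step 2 and all of step 3 and value of joint holddown above 1.1 rad and value of joint peak below 0.08 rad and distance of plate_first from where it was at the start of the episode below 0.015 m); the robot touches nothing.
It fails at once if the bowl is pushed more than 30 mm (distance of bowl from where it was at the start of the episode above 0.03 m).
It fails at once if the rasp is pushed more than 30 mm (distance of rasp from where it was at the start of the episode above 0.03 m).
It fails at once if the block is pushed more than 30 mm (distance of block from where it was at the start of the episode above 0.03 m).
It also fails if it takes over 72 s, if anything falls off the work surface, if the arm or the gripper's body presses on something with over 40 N, if the wrist force passes 120 N, or if a joint passes its speed limit or range.

## Working session

There is one attempt and no reset: what is moved stays moved. The work goes in short steps, Python scripts to look and compute and a tool call to move; the robot and the scene stay as the last step left them, time stands still between calls to the robot, and variables do not carry over. Pictures are saved under pics/ and viewed, and the job is handed in when it is done.

Besides the shell and the picture viewer there is one more tool, called after "Request:" as name([rows], argument=value, ...), one row to a line, values as JSON. apply_moves: Moves the arm, as the interface text tells. Its arguments: {"type":"object","properties":{"plan":{"type":"array"},"claw":{"type":"number"}},"required":["plan"]}

```bash
mkdir -p pics; ls; python3 - <<'E'
from rig import manip
import cv2
for c in ("side","top"):
    im=manip.capture(c); cv2.imwrite(f"pics/{c}0.png",cv2.cvtColor(im,cv2.COLOR_RGB2BGR))
    k=manip.get_calibration(c); print(c,k["camera_matrix"],k["cam_to_world"])
print(manip.observe())
E
```

```text
pics
side [[488.07845067   0.         244.95032957]
 [  0.         488.07845067 190.16954257]
 [  0.           0.           1.        ]] [[ 0.71504751 -0.47388576  0.51394488 -0.12089154]
 [-0.69905075 -0.49092644  0.51992238 -0.64943055]
 [ 0.00592532 -0.73104276 -0.68230593  0.97840501]
 [ 0.          0.          0.          1.        ]]
top [[411.34257563   0.         249.26774505]
 [  0.         411.34257563 193.17761149]
 [  0.           0.           1.        ]] [[-0.02050112 -0.98597402  0.16563497  0.40351798]
 [-0.99976071  0.01895288 -0.01092261  0.05615181]
 [ 0.00763015 -0.16581927 -0.98612664  1.07967719]
 [ 0.          0.          0.          1.        ]]
{'clock': 0.1, 'joint_positions': array([ 1.20296687e+00,  1.26320266e-01, -4.05074542e-02,  1.40537678e+00,
       -7.71345378e-06,  1.57079954e+00]), 'joint_velocities': array([-1.25303646e-05, -9.44191659e-04,  1.22639206e-03, -3.53323820e-04,
       -1.38346165e-03,  6.33844726e-04]), 'effort': array([ 1.92284242e-03, -4.36905670e+01,  3.53604555e+01,  1.37715795e-02,
        3.17345020e-04,  9.96712430e-06]), 'tool_pos': array([0.18863975, 0.48949812, 0.19340585]), 'orientation': array([ 0.69509289,  0.12882657,  0.69526963, -0.12980651]), 'ft_force': array([0.6713662 , 0.08212305, 0.08852953]), 'ft_torque': array([0.02018528, 0.01296466, 0.02382003]), 'gripper_width': 0.08541063996423491}
```

View pics/side0.png

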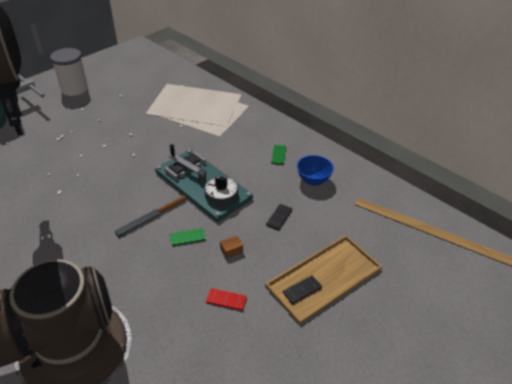

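View pics/top0.png

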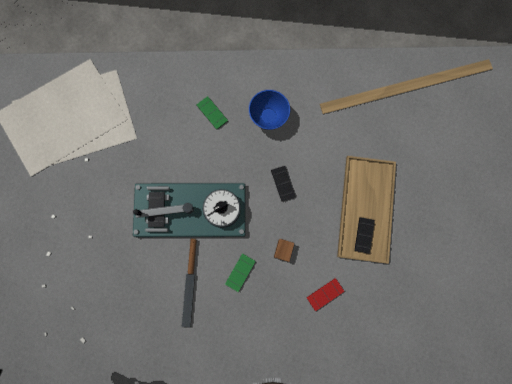

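The side view shows the tester at (203,182), the tray at (323,278) and the bench plate at (279,216). In the top view the tester is at (189,210), the bench plate at (283,184), the first plate at (365,236) and the tray at (368,210). The pin is at (138,212), the knob at (221,208), and the empty end of the tray points to world +x.

```bash
cat > h.py <<'E'
from rig import manip
import numpy as np, cv2
def K(c):
    k=manip.get_calibration(c); return np.array(k["camera_matrix"]),np.array(k["cam_to_world"])
def ray(c,uv):
    k,T=K(c); d=T[:3,:3]@np.linalg.solve(k,[uv[0],uv[1],1.]); return T[:3,3],d
def onz(c,uv,z):
    o,d=ray(c,uv); return o+d*(z-o[2])/d[2]
def tri(us,ut):
    A=[];b=[]
    for c,u in(("side",us),("top",ut)):
        o,d=ray(c,u); d=d/np.linalg.norm(d); P=np.eye(3)-np.outer(d,d); A.append(P); b.append(P@o)
    A=np.vstack(A);b=np.hstack(b); x=np.linalg.lstsq(A,b,rcond=None)[0]
    return x,np.linalg.norm(A@x-b)
def proj(c,p):
    k,T=K(c); q=T[:3,:3].T@(np.array(p)-T[:3,3]); q=k@q; return q[:2]/q[2]
def rect(c,mask,z):
    m=mask.astype(np.uint8); n,l,s,ce=cv2.connectedComponentsWithStats(m)
    i=1+np.argmax(s[1:,4]); cs,_=cv2.findContours((l==i).astype(np.uint8),cv2.RETR_EXTERNAL,cv2.CHAIN_APPROX_NONE)
    p=np.array([onz(c,q,z)[:2] for q in cs[0][:,0]])*1000
    (cx,cy),(w,h),a=cv2.minAreaRect(p.astype(np.float32))
    if w<h: w,h,a=h,w,a+90
    return round(cx,1),round(cy,1),round(w,1),round(h,1),round((a+90)%180-90,1)
def shot(c,name):
    im=manip.capture(c); cv2.imwrite(f"pics/{name}.png",cv2.cvtColor(im,cv2.COLOR_RGB2BGR)); return im
E
python3 - <<'E'
from h import *
np.set_printoptions(precision=4,suppress=True)
r={}
for n in ["holddown_pin","peak_grip","tester","tray","plate_first","plate_tester","plate_bench","block","bowl"]:
    for c in("side","top"):
        o=manip.mark_of(c,n); r[n,c]=o
    print(n,[[(np.round(q["centre"],1).tolist(),round(q["conf"],2)) for q in r[n,c][:6]] for c in("side","top")])
    if r[n,"side"] and r[n,"top"]:
        print("   tri",*tri(r[n,"side"][0]["centre"],r[n,"top"][0]["centre"]))
for n,z in[("tray",.014),("plate_first",.013),("plate_tester",.042),("plate_bench",.008),("tester",.02),("block",.03),("bowl",.055),("rasp",.01)]:
    for c in ("top","side"):
        for q in manip.outline_of(c,n)[:6]: print(n,c,round(q["conf"],2),np.round(q["centre"]),rect(c,q["pixels"],z))
print(manip.observe()["clock"])
E
```

```text
holddown_pin [[([168.1, 141.4], 0.74)], [([136.6, 208.3], 0.74), ([156.5, 210.3], 0.33)]]
   tri [0.5295 0.32   0.1027] 0.011605022044908209
peak_grip [[([218.1, 177.1], 0.52)], [([221.2, 205.3], 0.6)]]
   tri [0.5381 0.1167 0.0869] 0.006242259475063194
tester [[([200.7, 185.9], 0.94), ([302.3, 290.5], 0.38)], [([191.0, 207.5], 0.57), ([359.7, 235.2], 0.54), ([133.7, 212.3], 0.16)]]
   tri [ 0.5453  0.2038 -0.0079] 0.009045814143092289
tray [[([322.7, 278.3], 0.64)], [([364.2, 210.4], 0.78)]]
   tri [ 0.5343 -0.2617 -0.0059] 0.0015624689479270522
plate_first [[([222.0, 175.6], 0.32)], [([360.9, 237.1], 0.8), ([138.3, 214.0], 0.73)]]
   tri [ 0.402  -0.1219  0.3441] 0.06957714584268428
plate_tester [[([183.8, 164.1], 0.79)], [([155.7, 210.6], 0.57), ([132.8, 211.7], 0.55)]]
   tri [0.5402 0.2846 0.0301] 0.0019054761353956664
plate_bench [[([280.9, 215.5], 0.96), ([224.0, 299.6], 0.9), ([187.2, 235.8], 0.81), ([277.5, 154.9], 0.59), ([155.7, 213.6], 0.52), ([184.9, 161.6], 0.43)], [([324.9, 295.2], 0.9), ([239.2, 270.0], 0.77), ([212.6, 113.2], 0.6), ([281.6, 183.6], 0.57)]]
   tri [ 0
[... 1419 characters left out ...]
2.0, 291.2, 141.1, 88.9)
tester top 0.48 [188. 286.] (357.3, 199.1, 216.9, 22.3, -5.1)
tester side 0.71 [201. 187.] (532.4, 218.5, 351.2, 150.3, 89.6)
block top 0.75 [284. 250.] (432.6, -39.7, 50.5, 40.7, -17.1)
block side 0.79 [231. 246.] (422.1, -51.7, 61.2, 55.9, 69.2)
bowl top 0.62 [270. 110.] (797.1, -11.5, 107.2, 105.0, -1.2)
bowl top 0.58 [225. 207.] (541.8, 117.7, 32.6, 30.4, 89.3)
bowl side 0.7 [315. 170.] (779.5, -27.6, 135.2, 99.2, 41.1)
rasp top 0.74 [188. 285.] (356.8, 199.6, 219.6, 24.4, -4.9)
rasp side 0.97 [148. 213.] (353.4, 198.0, 215.4, 27.0, -5.9)
rasp side 0.61 [324. 278.] (532.5, -265.4, 279.8, 137.7, -8.1)
rasp side 0.48 [220. 184.] (576.6, 163.1, 61.6, 38.7, 46.0)
1.8
```

```bash
python3 - <<'E'
from h import *
a=cv2.imread("pics/top0.png")[170:250,120:260]; b=cv2.imread("pics/side0.png")[130:225,145:260]
a=cv2.resize(a,None,fx=5.5,fy=5.5,interpolation=cv2.INTER_CUBIC); cv2.imwrite("pics/za.png",a)
b=cv2.resize(b,None,fx=6,fy=6,interpolation=cv2.INTER_CUBIC); cv2.imwrite("pics/zb.png",b)
E
```

```text
(no output)
```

View pics/za.png

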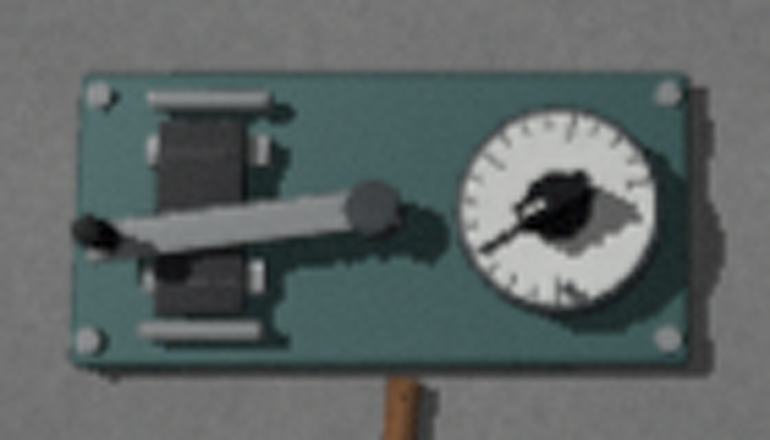

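View pics/zb.png

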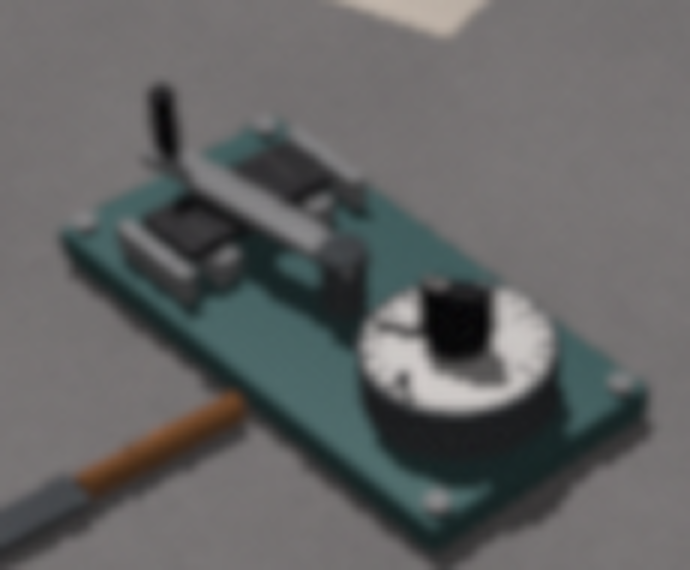

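```bash
python3 - <<'E'
from h import *
np.set_printoptions(precision=4,suppress=True)
Z=lambda u,v:(120+u/5.5-.4,170+v/5.5-.4)
S=lambda u,v:(145+u/6-.4,130+v/6-.4)
print("plate ends",onz("top",Z(203,122),.042),onz("top",Z(199,316),.042))
print("plate sides",onz("top",Z(158,215),.042),onz("top",Z(245,215),.042))
print("stops ends",onz("top",Z(210,99),.038),onz("top",Z(202,330),.038))
print("pin top",onz("top",Z(88,227),.092), onz("side",S(160,92),.092),tri(S(160,92),Z(88,227)))
print("pivot",onz("top",Z(373,207),.054))
print("gauge",onz("top",Z(557,208),.05))
print("ptr tip",onz("top",Z(483,250),.052), onz("side",S(380,322),.052))
print("gauge side",onz("side",S(457,346),.05))
print("knob top",onz("top",Z(550,190),.086),onz("side",S(457,290),.086))
E
```

```text
plate ends [0.586  0.2816 0.042 ] [0.4958 0.2819 0.042 ]
plate sides [0.5428 0.3015 0.042 ] [0.542  0.2615 0.042 ]
stops ends [0.5975 0.2793 0.038 ] [0.4897 0.2813 0.038 ]
pin top [0.5314 0.3203 0.092 ] [0.5271 0.3169 0.092 ] (array([0.5315, 0.3221, 0.0868]), np.float64(0.0010622251262630007))
pivot [0.543  0.2008 0.054 ]
gauge [0.5414 0.1171 0.05  ]
ptr tip [0.5225 0.1509 0.052 ] [0.5217 0.1495 0.052 ]
gauge side [0.538  0.1137 0.05  ]
knob top [0.5447 0.118  0.086 ] [0.5379 0.1121 0.086 ]
```

Request:
apply_moves([
  [[34,-17,-6],-6.4],
  [[68,-34,-12],-12.8],
  [[103,-51,-18],-19],
  [[137,-68,-24],-25.4],
  [[171,-85,-30],-31.8],
], claw=42)

```text
clock: 2.22
tool_pos: [0.3611, 0.404, 0.164]
orientation: [0.632, 0.317, 0.632, -0.316]
ft_force: [0.3, 1.2, -0.3]
gripper_width: 0.0423
```

Request:
apply_moves([
  [[34,-17,-6],-6.4],
  [[68,-34,-12],-12.8],
  [[103,-51,-18],-19],
  [[137,-68,-24],-25.4],
  [[171,-85,-30],-31.8],
])

```text
clock: 2.63
tool_pos: [0.5324, 0.3187, 0.1338]
orientation: [0.521, 0.478, 0.521, -0.478]
ft_force: [-0.1, 0.8, -0.7]
gripper_width: 0.0419
```

Request:
apply_moves([
  [[0,0,0],0],
  [[0,0,0],0],
  [[0,0,0],0],
  [[0,0,0],0],
  [[0,0,0],0],
])

```text
clock: 3.05
tool_pos: [0.5299, 0.3207, 0.1347]
orientation: [0.523, 0.476, 0.523, -0.475]
ft_force: [-0.9, -0.1, 0.3]
gripper_width: 0.0422
```

```bash
python3 - <<'E'
from h import *
a=shot("side","s1"); b=shot("top","t1")
cv2.imwrite("pics/zb1.png",cv2.resize(cv2.imread("pics/s1.png")[60:225,100:260],None,fx=3.6,fy=3.6))
E
```

```text
(no output)
```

View pics/zb1.png

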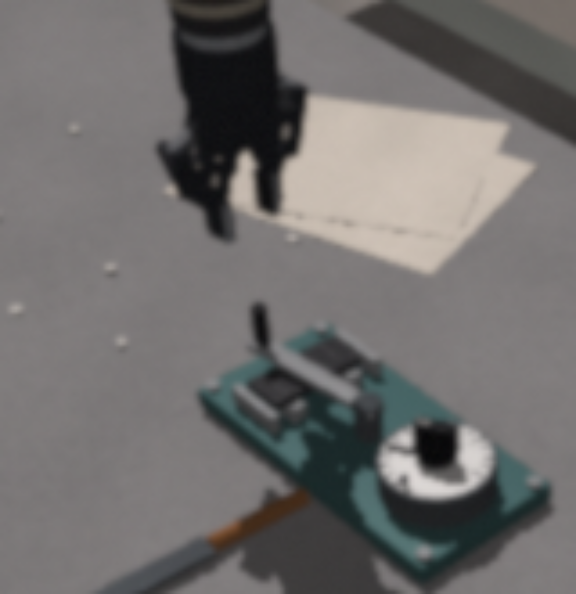

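```bash
python3 - <<'E'
from h import *
print(proj("side",(.5299,.3207,.1347)),proj("side",(.5305,.320,.092)))
E
```

```text
[169.79126719 132.24338967] [171.53016524 143.98411989]
```

```bash
python3 - <<'E'
from h import *
a=cv2.imread("pics/s1.png")[90:160,135:205]; a=cv2.convertScaleAbs(a,alpha=1.8,beta=10)
a=cv2.resize(a,None,fx=8,fy=8,interpolation=cv2.INTER_CUBIC)
u=proj("side",(.5299,.3207,.1347)); cv2.circle(a,(int((u[0]-135+.5)*8),int((u[1]-90+.5)*8)),4,(0,0,255),-1)
b=cv2.imread("pics/t1.png")[140:280,60:260]; b=cv2.convertScaleAbs(b,alpha=1.8,beta=10); b=cv2.resize(b,None,fx=4,fy=4,interpolation=cv2.INTER_CUBIC)
u=proj("top",(.5299,.3207,.1347)); cv2.circle(b,(int((u[0]-60+.5)*4),int((u[1]-140+.5)*4)),4,(0,0,255),-1)
cv2.imwrite("pics/a1.png",a);cv2.imwrite("pics/b1.png",b)
E
```

```text
(no output)
```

View pics/a1.png

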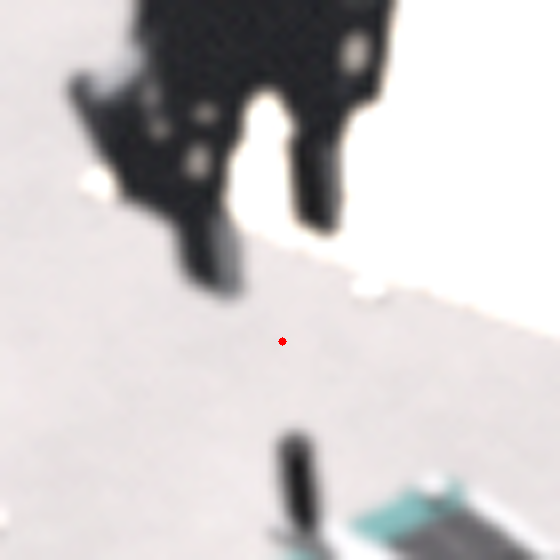

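View pics/b1.png

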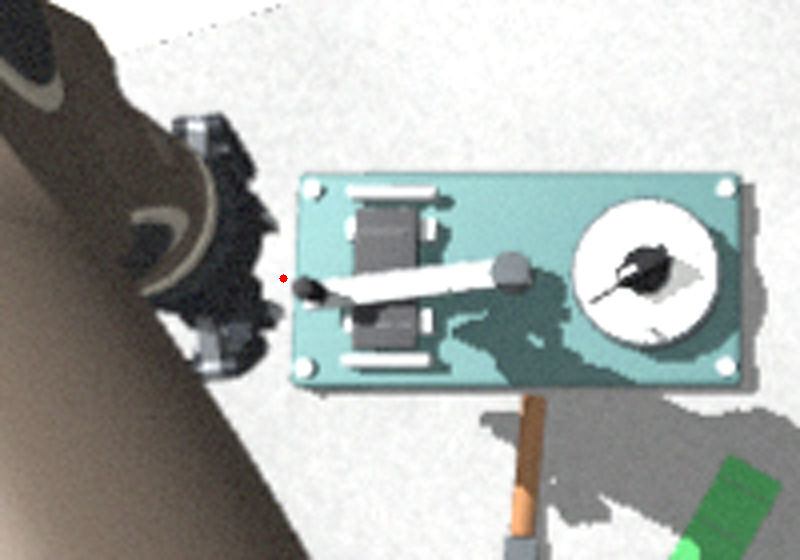

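```bash
python3 - <<'E'
from h import *
np.set_printoptions(precision=4,suppress=True)
print(tri((161.4,126.4),(129.5,218.3)),tri((174.5,118.5),(128.8,195.8)))
for dz in(0,.02,.04):
  for dx in(-.025,.025): print(dz,dx,proj("side",(.53+dx,.3207,.1347+dz)),proj("top",(.53+dx,.3207,.1347+dz)))
E
```

```text
(array([0.5026, 0.3133, 0.1728]), np.float64(0.003739884726361677)) (array([0.5522, 0.3161, 0.1744]), np.float64(0.004505124158237747))
0 -0.025 [162.9056 135.8232] [130.1969 219.9908]
0 0.025 [176.6073 128.6998] [130.7886 198.5031]
0.02 -0.025 [162.1407 130.1479] [127.7288 219.0888]
0.02 0.025 [175.9886 123.0589] [128.3548 197.1555]
0.04 -0.025 [161.3606 124.36  ] [125.1533 218.1475]
0.04 0.025 [175.3578 117.3081] [125.8161 195.7498]
```

Request:
apply_moves([
  [[0,0,-20],0],
  [[0,0,-40],0],
  [[0,0,-60],0],
  [[0,0,-72],0],
  [[0,0,-72],0],
])

```text
clock: 3.57
tool_pos: [0.5287, 0.3193, 0.0594]
orientation: [0.522, 0.474, 0.523, -0.477]
ft_force: [-1.7, -0.9, -0.0]
gripper_width: 0.0419
```

```bash
python3 - <<'E'
from h import *
a=shot("side","s2"); b=shot("top","t2"); p=manip.observe()["tool_pos"]; print(p,manip.observe()["ft_force"])
a=cv2.imread("pics/s2.png")[100:180,130:210]; a=cv2.convertScaleAbs(a,alpha=1.8,beta=10)
a=cv2.resize(a,None,fx=7,fy=7,interpolation=cv2.INTER_CUBIC)
u=proj("side",p); cv2.circle(a,(int((u[0]-130+.5)*7),int((u[1]-100+.5)*7)),4,(0,0,255),-1)
b=cv2.imread("pics/t2.png")[140:280,60:260]; b=cv2.convertScaleAbs(b,alpha=1.8,beta=10); b=cv2.resize(b,None,fx=4,fy=4,interpolation=cv2.INTER_CUBIC)
u=proj("top",p); cv2.circle(b,(int((u[0]-60+.5)*4),int((u[1]-140+.5)*4)),4,(0,0,255),-1)
cv2.imwrite("pics/a2.png",a);cv2.imwrite("pics/b2.png",b)
E
```

```text
[0.53041136 0.32011058 0.06247617] [-0.24994045 -0.55595155  0.45332803]
```

View pics/a2.png

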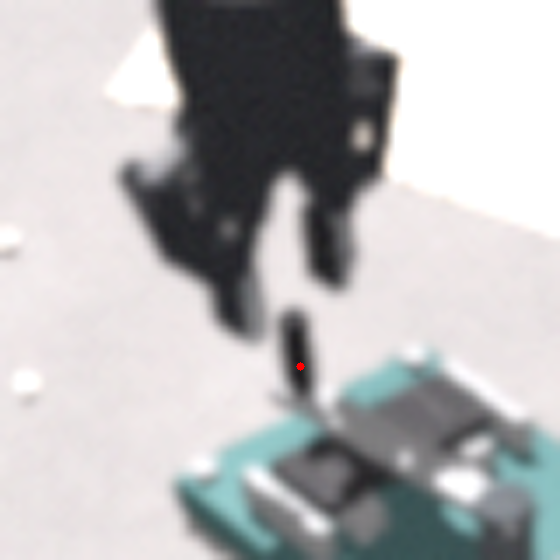

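View pics/b2.png

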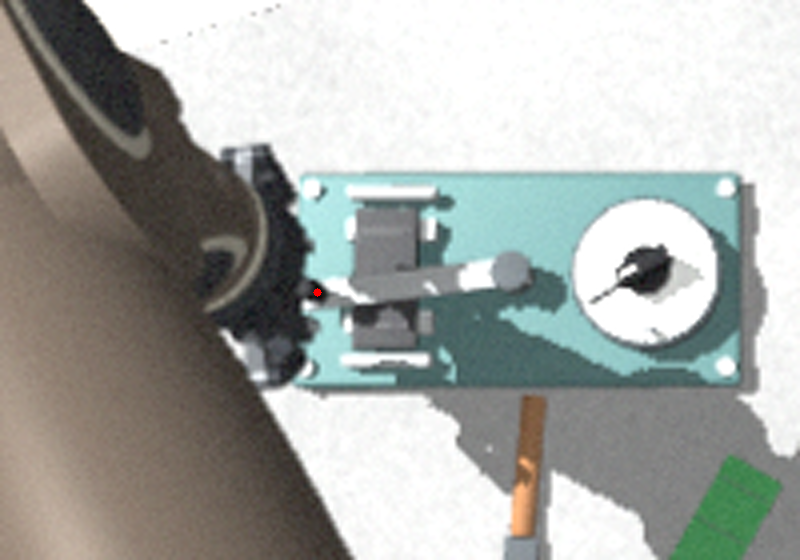

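Request:
apply_moves([
  [[0,0,0],0],
  [[0,0,0],0],
  [[0,0,0],0],
  [[0,0,0],0],
  [[0,0,0],0],
], claw=5)

```text
clock: 4.08
tool_pos: [0.531, 0.32, 0.0626]
orientation: [0.523, 0.477, 0.523, -0.476]
ft_force: [0.0, 0.0, 0.9]
gripper_width: 0.0048
```

```bash
python3 - <<'E'
from h import *
a=shot("side","s3"); s=manip.observe(); p=s["tool_pos"]; print(p,s["ft_force"],s["gripper_width"])
a=cv2.imread("pics/s3.png")[100:180,130:210]; a=cv2.convertScaleAbs(a,alpha=1.8,beta=10)
a=cv2.resize(a,None,fx=7,fy=7,interpolation=cv2.INTER_CUBIC)
u=proj("side",p); cv2.circle(a,(int((u[0]-130+.5)*7),int((u[1]-100+.5)*7)),4,(0,0,255),-1)
cv2.imwrite("pics/a3.png",a)
E
```

```text
[0.53093937 0.31992173 0.06247398] [-0.63152913 -0.16217558 -0.22012289] 0.004712012572022281
```

View pics/a3.png

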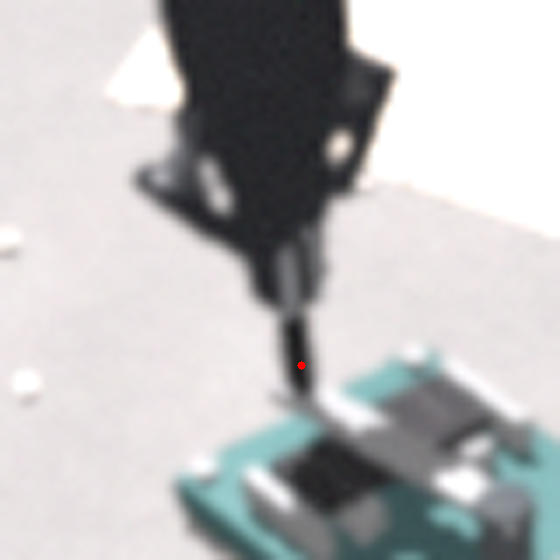

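```bash
python3 - <<'E'
from h import *
shot("top","t3"); 
b=cv2.imread("pics/t3.png")[175:245,100:180]; b=cv2.convertScaleAbs(b,alpha=2.5,beta=15); b=cv2.resize(b,None,fx=9,fy=8.5,interpolation=cv2.INTER_CUBIC)
cv2.imwrite("pics/b3.png",b)
b=cv2.imread("pics/t3.png"); b=cv2.convertScaleAbs(b,alpha=1.5,beta=15);cv2.imwrite("pics/c3.png",b)
E
```

```text
(no output)
```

View pics/b3.png

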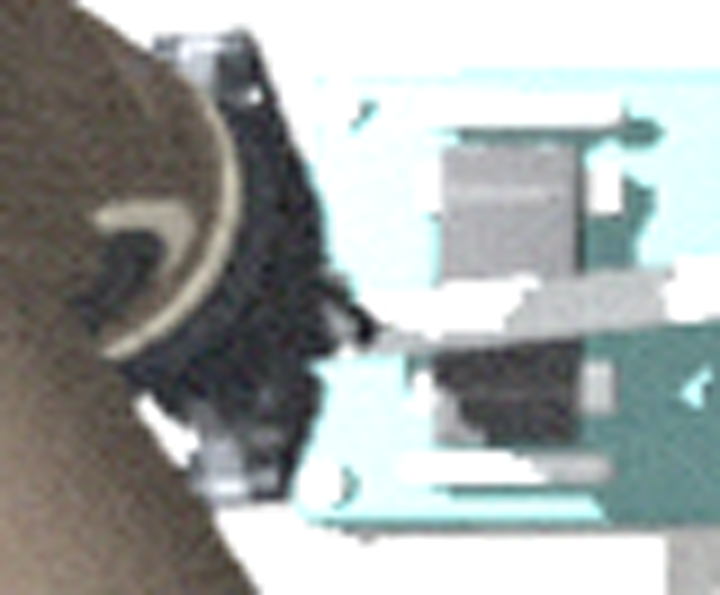

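View pics/c3.png

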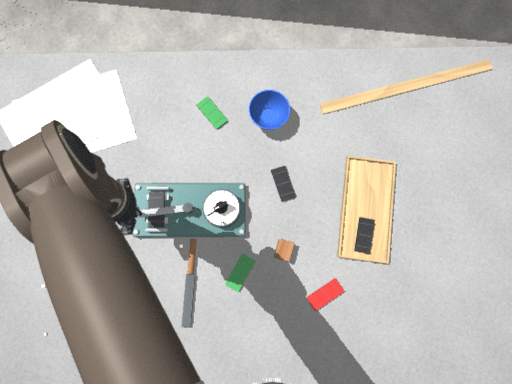

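Request:
apply_moves([
  [[0,0,-1],0],
  [[0,0,-2],0],
  [[0,0,-3],0],
  [[0,0,-3],0],
  [[0,0,-3],0],
])

```text
clock: 4.6
tool_pos: [0.5306, 0.3198, 0.0589]
orientation: [0.523, 0.476, 0.523, -0.476]
ft_force: [0.3, 0.1, -0.8]
gripper_width: 0.0046
```

Request:
apply_moves([
  [[0,0,-1],0],
  [[0,0,-2],0],
  [[0,0,-3],0],
  [[0,0,-4],0],
  [[0,0,-4],0],
])

```text
clock: 5.02
tool_pos: [0.5308, 0.3199, 0.0551]
orientation: [0.523, 0.476, 0.523, -0.476]
ft_force: [-0.2, 0.2, 0.5]
gripper_width: 0.0051
```

```bash
python3 - <<'E'
from h import *
a=shot("side","s4"); s=manip.observe(); p=s["tool_pos"]; print(p,s["ft_force"],s["gripper_width"])
a=cv2.imread("pics/s4.png")[100:180,130:210]; a=cv2.convertScaleAbs(a,alpha=3,beta=10)
a=cv2.resize(a,None,fx=7,fy=7,interpolation=cv2.INTER_CUBIC)
cv2.imwrite("pics/a4.png",a)
E
```

```text
[0.53076003 0.31988256 0.05510239] [ 0.24428024 -0.34180122 -0.3823456 ] 0.0051164001039371385
```

View pics/a4.png

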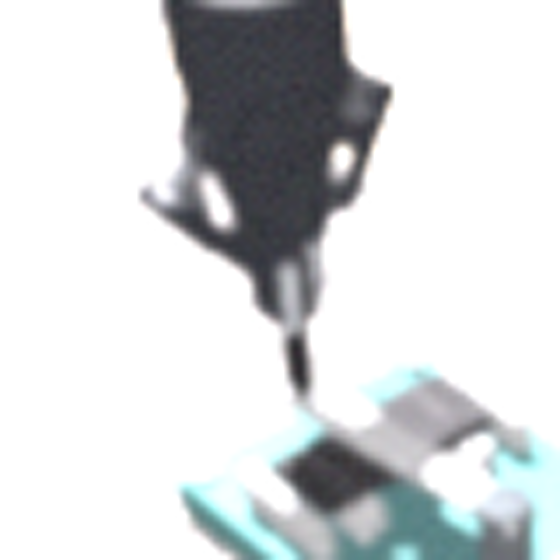

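Request:
apply_moves([
  [[0,0,-1],0],
  [[0,0,-2],0],
  [[0,0,-3],0],
  [[0,0,-4],0],
  [[0,0,-5],0],
])

```text
clock: 5.48
tool_pos: [0.5336, 0.3204, 0.0545]
orientation: [0.524, 0.479, 0.521, -0.474]
ft_force: [-0.3, -4.0, 25.7]
gripper_width: 0.0052
```

Request:
apply_moves([
  [[0,0,-1],0],
  [[0,0,-2],0],
  [[0,0,-3],0],
  [[0,0,-4],0],
  [[0,0,-4],0],
])

```text
clock: 5.9
tool_pos: [0.5362, 0.3207, 0.0543]
orientation: [0.525, 0.481, 0.52, -0.472]
ft_force: [-0.8, -6.9, 35.4]
gripper_width: 0.005
```

Request:
apply_moves([
  [[0,0,8],0],
  [[0,0,16],0],
  [[0,0,24],0],
  [[0,0,30],0],
  [[0,0,30],0],
])

```text
clock: 6.32
tool_pos: [0.5311, 0.3202, 0.077]
orientation: [0.523, 0.477, 0.523, -0.476]
ft_force: [0.2, -0.2, 0.4]
gripper_width: 0.0053
```

Request:
apply_moves([
  [[0,0,0],0],
  [[0,0,0],0],
  [[0,0,0],0],
  [[0,0,-4],0],
  [[0,0,-8],0],
], claw=44)

```text
clock: 6.73
tool_pos: [0.5307, 0.3199, 0.0675]
orientation: [0.523, 0.476, 0.523, -0.476]
ft_force: [0.4, 0.8, -0.4]
gripper_width: 0.0439
```

```bash
python3 - <<'E'
from h import *
a=shot("side","s5"); s=manip.observe(); p=s["tool_pos"]; print(p,s["ft_force"],s["gripper_width"],s["clock"])
a=cv2.imread("pics/s5.png")[100:180,130:210]; a=cv2.convertScaleAbs(a,alpha=2.,beta=10)
a=cv2.resize(a,None,fx=7,fy=7,interpolation=cv2.INTER_CUBIC)
cv2.imwrite("pics/a5.png",a)
E
```

```text
[0.53019156 0.31954501 0.06641823] [-0.35665517 -1.11278655 -0.0135929 ] 0.04396290306274224 6.7833
```

View pics/a5.png

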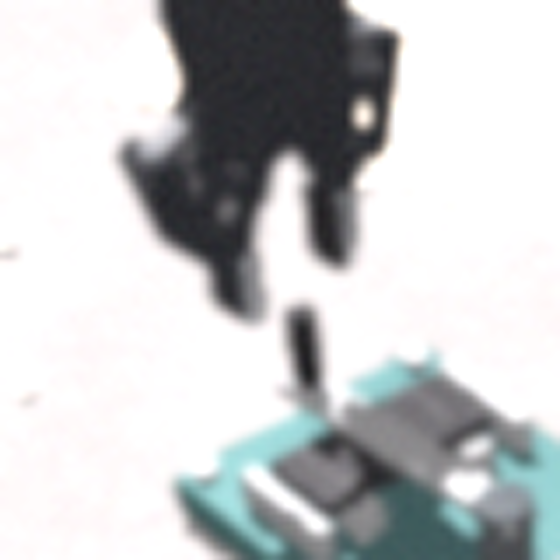

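Request:
apply_moves([
  [[3,0,-5],0],
  [[4,0,-12],0],
  [[4,0,-20],0],
  [[4,0,-31],0],
  [[4,0,-42],0],
])

```text
clock: 7.2
tool_pos: [0.5347, 0.3198, 0.0248]
orientation: [0.523, 0.476, 0.523, -0.476]
ft_force: [-0.2, -0.1, 0.1]
gripper_width: 0.0443
```

```bash
python3 - <<'E'
from h import *
a=shot("side","s6"); s=manip.observe(); p=s["tool_pos"]; print(p,s["ft_force"],s["gripper_width"],s["clock"])
a=cv2.imread("pics/s6.png")[100:180,130:210]; a=cv2.convertScaleAbs(a,alpha=2.,beta=10)
a=cv2.resize(a,None,fx=7,fy=7,interpolation=cv2.INTER_CUBIC)
cv2.imwrite("pics/a6.png",a)
E
```

```text
[0.53331182 0.31898296 0.02213733] [ 0.08807211 -0.70684938 -2.24635502] 0.04398130030750026 7.25
```

View pics/a6.png

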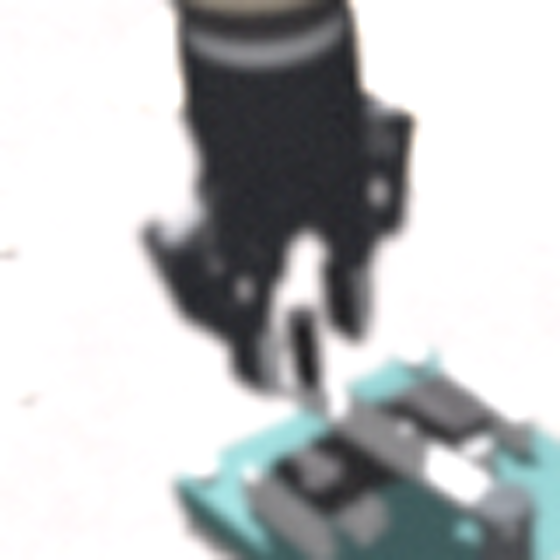

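```bash
python3 - <<'E'
import numpy as np
t0=.065;p=lambda t:np.array([542-120*np.sin(t),202+120*np.cos(t)])
ts=np.linspace(t0,1.52,16)
for k in range(3):
    b=p(ts[5*k]); print([[np.round(p(t)-b).tolist()+[0],round(np.degrees(t-ts[5*k]),1)] for t in ts[5*k+1:5*k+6]])
E
```

```text
[[[-12.0, -1.0, 0], np.float64(5.6)], [[-23.0, -4.0, 0], np.float64(11.1)], [[-34.0, -7.0, 0], np.float64(16.7)], [[-45.0, -12.0, 0], np.float64(22.2)], [[-55.0, -17.0, 0], np.float64(27.8)]]
[[[-10.0, -7.0, 0], np.float64(5.6)], [[-19.0, -14.0, 0], np.float64(11.1)], [[-27.0, -22.0, 0], np.float64(16.7)], [[-34.0, -31.0, 0], np.float64(22.2)], [[-40.0, -41.0, 0], np.float64(27.8)]]
[[[-5.0, -10.0, 0], np.float64(5.6)], [[-10.0, -21.0, 0], np.float64(11.1)], [[-13.0, -32.0, 0], np.float64(16.7)], [[-16.0, -44.0, 0], np.float64(22.2)], [[-17.0, -55.0, 0], np.float64(27.8)]]
```

Request:
apply_moves([
  [[-12,-1,0],5.6],
  [[-23,-4,0],11.1],
  [[-34,-7,0],16.7],
  [[-45,-12,0],22.2],
  [[-55,-17,0],27.8],
])

```text
clock: 7.67
tool_pos: [0.4792, 0.3026, 0.0255]
orientation: [0.623, 0.335, 0.623, -0.335]
ft_force: [0.7, -0.7, -0.4]
gripper_width: 0.0438
```

Request:
apply_moves([
  [[-10,-7,0],5.6],
  [[-19,-14,0],11.1],
  [[-27,-22,0],16.7],
  [[-34,-31,0],22.2],
  [[-40,-41,0],27.8],
])

```text
clock: 8.08
tool_pos: [0.4391, 0.2619, 0.0257]
orientation: [0.685, 0.176, 0.685, -0.175]
ft_force: [-0.5, 2.0, -0.3]
gripper_width: 0.0441
```

Request:
apply_moves([
  [[-5,-10,0],5.6],
  [[-10,-21,0],11.1],
  [[-13,-32,0],16.7],
  [[-16,-44,0],22.2],
  [[-17,-55,0],27.8],
])

```text
clock: 8.5
tool_pos: [0.4223, 0.2065, 0.0258]
orientation: [0.707, 0.006, 0.707, -0.006]
ft_force: [0.7, 0.2, -0.2]
gripper_width: 0.0438
```

```bash
python3 - <<'E'
from h import *
a=shot("side","s7"); s=manip.observe(); p=s["tool_pos"]; print(p,s["ft_force"],s["gripper_width"],s["clock"])
a=cv2.imread("pics/s7.png")[80:230,90:270]; a=cv2.convertScaleAbs(a,alpha=2.,beta=10)
a=cv2.resize(a,None,fx=4,fy=4,interpolation=cv2.INTER_CUBIC)
cv2.imwrite("pics/a7.png",a)
E
```

```text
[0.42185603 0.2048071  0.02570215] [ 0.10401268 -1.15685932  0.83679064] 0.04377335423684726 8.55
```

View pics/a7.png

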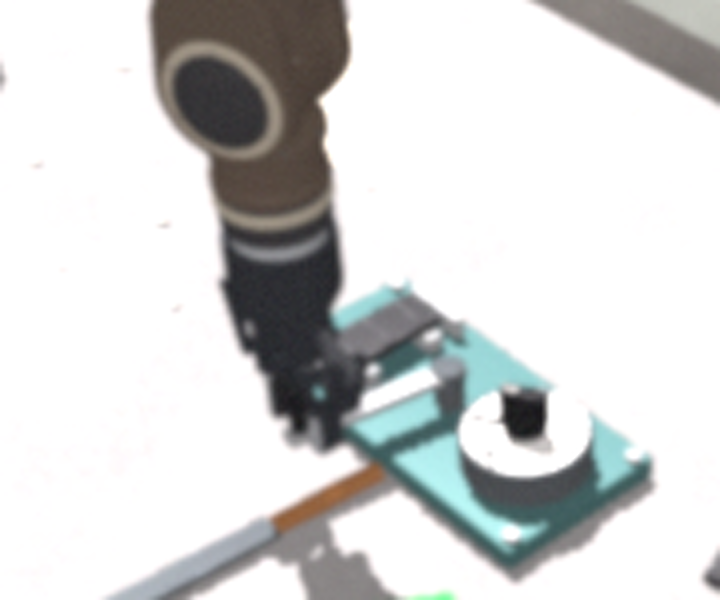

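Request:
apply_moves([
  [[0,0,16],0],
  [[0,0,32],0],
  [[0,0,48],0],
  [[0,0,62],0],
  [[0,0,70],0],
])

```text
clock: 8.97
tool_pos: [0.4233, 0.2074, 0.0974]
orientation: [0.708, 0.009, 0.707, -0.008]
ft_force: [-0.3, -0.7, 0.6]
gripper_width: 0.0444
```

Request:
apply_moves([
  [[24,15,0],0],
  [[50,30,0],0],
  [[75,45,0],0],
  [[100,62,-5],0],
  [[118,75,-20],0],
], claw=62)

```text
clock: 9.38
tool_pos: [0.5438, 0.2838, 0.0771]
orientation: [0.708, 0.009, 0.706, -0.008]
ft_force: [0.4, 0.6, -0.2]
gripper_width: 0.0616
```

Request:
apply_moves([
  [[0,0,-7],0],
  [[0,0,-14],0],
  [[0,0,-21],0],
  [[0,0,-28],0],
  [[0,0,-30],0],
])

```text
clock: 9.8
tool_pos: [0.5395, 0.2811, 0.045]
orientation: [0.707, 0.008, 0.708, -0.008]
ft_force: [-1.2, 0.0, 0.0]
gripper_width: 0.062
```

```bash
python3 - <<'E'
from h import *
a=shot("side","s8");shot("top","t8"); s=manip.observe(); p=s["tool_pos"]; print(p,s["ft_force"],s["gripper_width"],s["clock"])
a=cv2.imread("pics/s8.png")[80:230,110:270]; a=cv2.convertScaleAbs(a,alpha=2.,beta=10)
a=cv2.resize(a,None,fx=4,fy=4,interpolation=cv2.INTER_CUBIC)
cv2.imwrite("pics/a8.png",a)
a=cv2.imread("pics/t8.png")[160:260,100:260]; a=cv2.convertScaleAbs(a,alpha=2.,beta=10)
a=cv2.resize(a,None,fx=4,fy=4,interpolation=cv2.INTER_CUBIC)
cv2.imwrite("pics/b8.png",a)
E
```

```text
[0.5400047  0.281389   0.04599798] [0.03592221 0.34507368 0.18209178] 0.06205930519252511 9.9
```

View pics/a8.png

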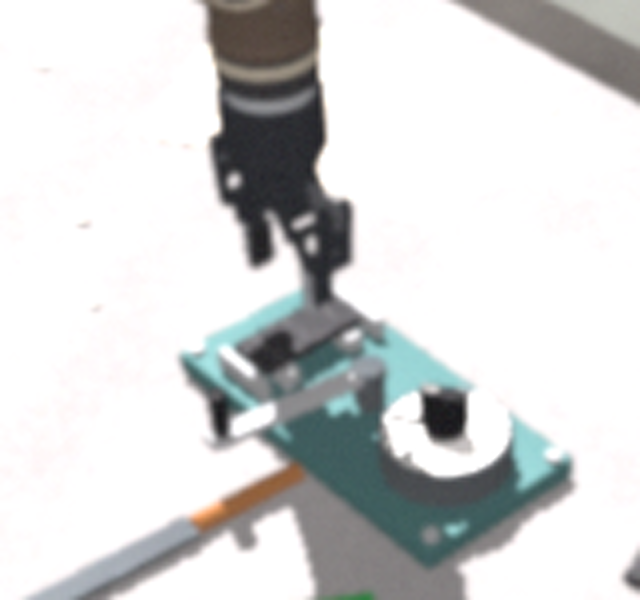

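View pics/b8.png

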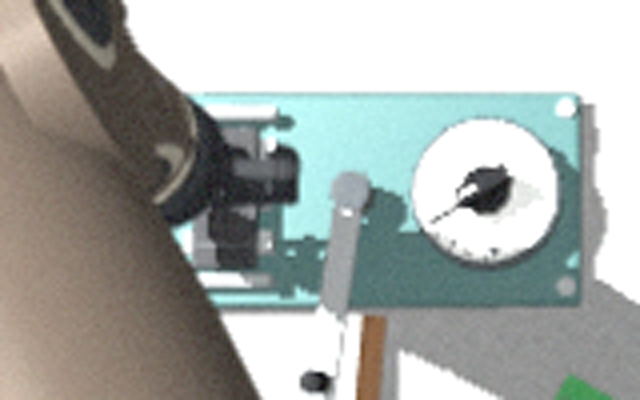

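Request:
apply_moves([
  [[1,0,-12],0],
  [[1,0,-24],0],
  [[1,0,-36],0],
  [[1,0,-46],0],
  [[1,0,-54],0],
])

```text
clock: 10.32
tool_pos: [0.5409, 0.2814, -0.0099]
orientation: [0.706, 0.008, 0.708, -0.008]
ft_force: [-0.2, -0.4, -0.3]
gripper_width: 0.0619
```

```bash
python3 - <<'E'
from h import *
a=shot("side","s9"); s=manip.observe(); p=s["tool_pos"]; print(p,s["ft_force"],s["gripper_width"],s["clock"])
a=cv2.imread("pics/s9.png")[110:210,140:240]; a=cv2.convertScaleAbs(a,alpha=2.,beta=10)
a=cv2.resize(a,None,fx=6,fy=6,interpolation=cv2.INTER_CUBIC)
cv2.imwrite("pics/a9.png",a)
E
```

```text
[ 0.54021995  0.28107763 -0.01130079] [-0.27495026  0.36823825 -1.60551035] 0.062302602346935625 10.3667
```

View pics/a9.png

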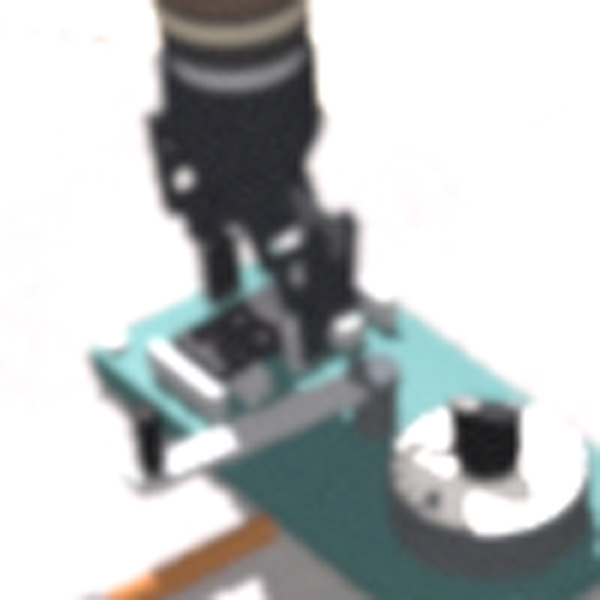

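Request:
apply_moves([
  [[0,0,0],0],
  [[0,0,0],0],
  [[0,0,0],0],
  [[0,0,0],0],
  [[0,0,0],0],
], claw=30)

```text
clock: 10.78
tool_pos: [0.5421, 0.282, -0.0074]
orientation: [0.707, 0.008, 0.707, -0.008]
ft_force: [0.4, 0.7, -1.1]
gripper_width: 0.0381
```

Request:
apply_moves([
  [[0,0,5],0],
  [[0,0,12],0],
  [[0,0,24],0],
  [[0,0,38],0],
  [[0,0,50],0],
])

```text
clock: 11.2
tool_pos: [0.5422, 0.2821, 0.0442]
orientation: [0.707, 0.008, 0.707, -0.008]
ft_force: [0.1, -0.9, -0.7]
gripper_width: 0.0384
```

```bash
python3 - <<'E'
from h import *
a=shot("side","s10"); s=manip.observe(); p=s["tool_pos"]; print(p,s["ft_force"],s["gripper_width"],s["clock"])
a=cv2.imread("pics/s10.png")[110:210,140:240]; a=cv2.convertScaleAbs(a,alpha=2.,beta=10)
a=cv2.resize(a,None,fx=6,fy=6,interpolation=cv2.INTER_CUBIC)
cv2.imwrite("pics/a10.png",a)
E
```

```text
[0.54349248 0.28274726 0.04681369] [0.65394838 0.25996366 0.58244183] 0.03869410891595884 11.25
```

View pics/a10.png

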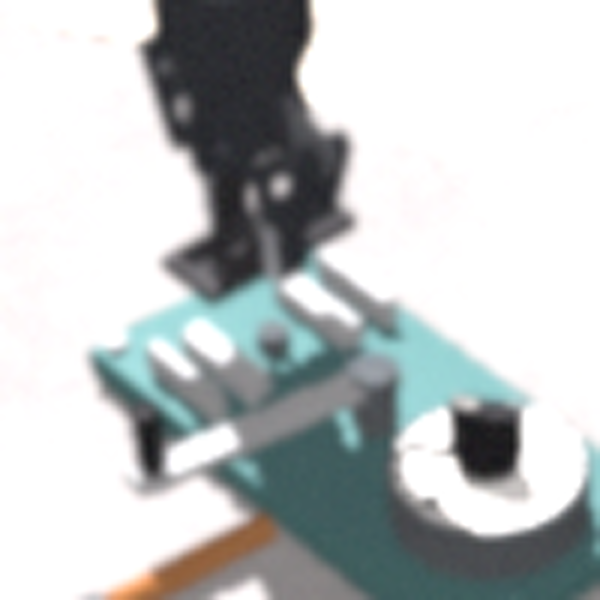

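Request:
apply_moves([
  [[0,-10,20],0],
  [[-2,-40,45],0],
  [[-4,-78,55],0],
  [[-6,-117,55],0],
  [[-6,-156,55],0],
])

```text
clock: 11.67
tool_pos: [0.5362, 0.1249, 0.099]
orientation: [0.708, 0.008, 0.706, -0.007]
ft_force: [0.7, -0.7, -1.4]
gripper_width: 0.0381
```

Request:
apply_moves([
  [[-1,-39,0],-2],
  [[-2,-78,0],-4],
  [[-3,-117,0],-6],
  [[-5,-156,0],-8],
  [[-6,-195,0],-10],
])

```text
clock: 12.08
tool_pos: [0.5295, -0.071, 0.0979]
orientation: [0.704, 0.07, 0.703, -0.07]
ft_force: [0.1, -0.2, -0.9]
gripper_width: 0.0383
```

Request:
apply_moves([
  [[-1,-39,0],-1],
  [[-2,-78,0],-2],
  [[-3,-117,0],-2.4],
  [[-5,-156,0],-2.4],
  [[-6,-197,-10],-2.4],
])

```text
clock: 12.5
tool_pos: [0.5246, -0.2681, 0.0898]
orientation: [0.704, 0.084, 0.701, -0.085]
ft_force: [1.1, 0.5, -0.8]
gripper_width: 0.0382
```

Request:
apply_moves([
  [[0,0,-20],0],
  [[0,0,-45],0],
  [[0,0,-60],0],
  [[0,0,-70],0],
  [[0,0,-70],0],
])

```text
clock: 12.92
tool_pos: [0.5224, -0.265, 0.0153]
orientation: [0.701, 0.085, 0.703, -0.084]
ft_force: [-0.4, -0.5, -0.9]
gripper_width: 0.0379
```

```bash
python3 - <<'E'
from h import *
a=shot("side","s11");shot("top","t11"); s=manip.observe(); p=s["tool_pos"]; print(p,s["orientation"],s["ft_force"],s["gripper_width"],s["clock"])
a=cv2.imread("pics/s11.png")[190:330,250:400]; a=cv2.convertScaleAbs(a,alpha=1.8,beta=10)
a=cv2.resize(a,None,fx=4,fy=4,interpolation=cv2.INTER_CUBIC)
cv2.imwrite("pics/a11.png",a)
a=cv2.imread("pics/t11.png")[140:280,260:420]; a=cv2.convertScaleAbs(a,alpha=1.8,beta=10)
a=cv2.resize(a,None,fx=4,fy=4,interpolation=cv2.INTER_CUBIC)
cv2.imwrite("pics/b11.png",a)
E
```

```text
[ 0.52408329 -0.26554517  0.01788478] [ 0.7022373   0.08400506  0.70194704 -0.08412061] [ 0.42093973 -0.01615049 -1.47364352] 0.03798321905645159 13.0167
```

View pics/a11.png

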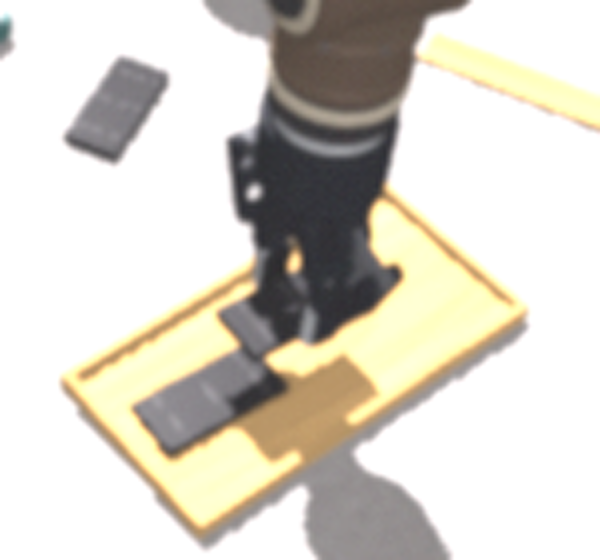

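View pics/b11.png

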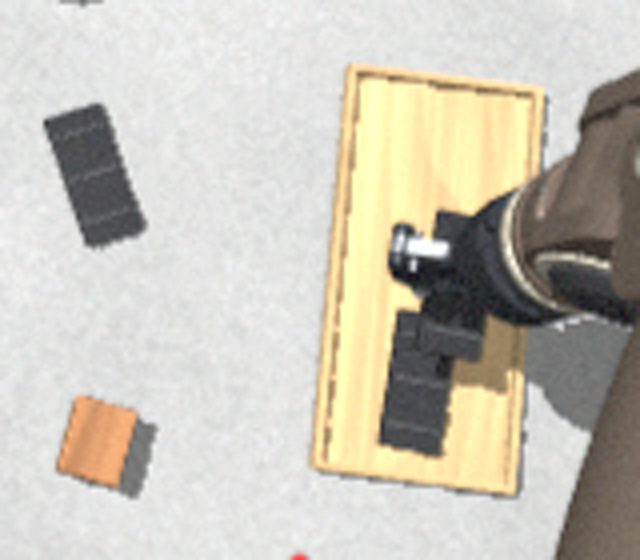

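```bash
python3 - <<'E'
from h import *
Z=lambda u,v:(260+u/4-.4,140+v/4-.4)
for q in((420,345),(478,358),(449,352)): print(onz("top",Z(*q),.067))
for q in((382,443),(440,455),(400,312)): print(onz("top",Z(*q),.013))
S=lambda u,v:(250+u/4-.4,190+v/4-.4)
for q in((220,312),(258,350)): print("side held",onz("side",S(*q),.067))
for q in((135,408),(172,448),(285,385)): print("side first",onz("side",S(*q),.013))
E
```

```text
[ 0.48635979 -0.23808752  0.067     ]
[ 0.4776371  -0.27338184  0.067     ]
[ 0.4816881  -0.25572229  0.067     ]
[ 0.42821491 -0.22503594  0.013     ]
[ 0.4198189 -0.2619153  0.013    ]
[ 0.51255094 -0.24215168  0.013     ]
side held [ 0.4803692  -0.24191953  0.067     ]
side held [ 0.47518494 -0.27501337  0.067     ]
side first [ 0.42530895 -0.22922972  0.013     ]
side first [ 0.42011198 -0.26310434  0.013     ]
side first [ 0.50216196 -0.2807126   0.013     ]
```

Request:
apply_moves([
  [[0,0,-14],0],
  [[0,0,-28],0],
  [[0,0,-37],0],
  [[0,0,-42],0],
  [[0,0,-43.5],0],
])

```text
clock: 13.43
tool_pos: [0.5239, -0.2654, -0.0263]
orientation: [0.702, 0.084, 0.702, -0.084]
ft_force: [0.4, 0.4, -0.1]
gripper_width: 0.0382
```

Request:
apply_moves([
  [[0,0,0],0],
  [[0,0,0],0],
  [[0,0,0],0],
  [[0,0,0],0],
  [[0,0,0],0],
])

```text
clock: 13.85
tool_pos: [0.5241, -0.2658, -0.0258]
orientation: [0.702, 0.084, 0.702, -0.084]
ft_force: [0.6, -0.2, -1.2]
gripper_width: 0.0386
```

```bash
python3 - <<'E'
from h import *
a=shot("side","s12"); s=manip.observe(); p=s["tool_pos"]; print(p,s["ft_force"],s["gripper_width"],s["clock"])
a=cv2.imread("pics/s12.png")[230:330,260:380]; a=cv2.convertScaleAbs(a,alpha=1.8,beta=10)
a=cv2.resize(a,None,fx=6,fy=6,interpolation=cv2.INTER_CUBIC)
cv2.imwrite("pics/a12.png",a)
E
```

```text
[ 0.52398347 -0.26570936 -0.02591955] [-0.28156093 -0.61565704 -0.14182379] 0.038455624492604444 13.9
```

View pics/a12.png

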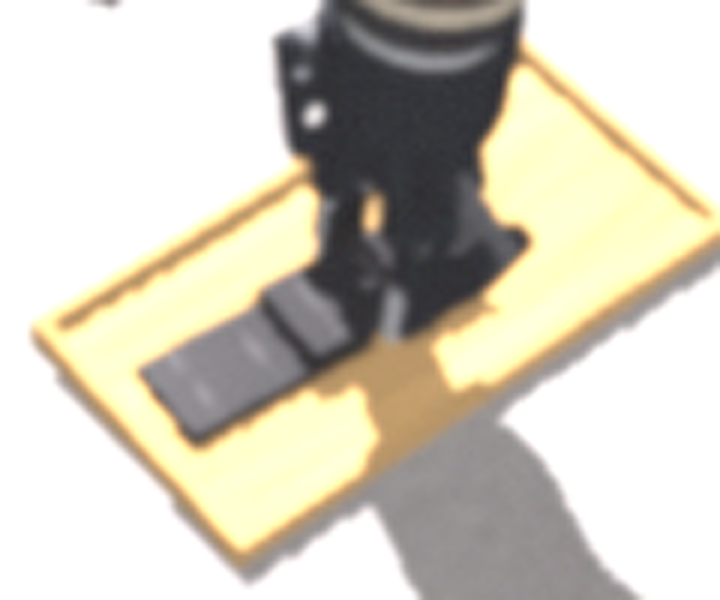

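Request:
apply_moves([
  [[0,0,-1],0],
  [[0,0,-2],0],
  [[0,0,-2],0],
  [[0,0,-2],0],
  [[0,0,-2],0],
])

```text
clock: 14.32
tool_pos: [0.5237, -0.2656, -0.0283]
orientation: [0.702, 0.084, 0.702, -0.084]
ft_force: [0.3, 0.4, -0.2]
gripper_width: 0.0386
```

Request:
apply_moves([
  [[0,0,0],0],
  [[0,0,0],0],
  [[0,0,0],0],
  [[0,0,0],0],
  [[0,0,0],0],
], claw=56)

```text
clock: 14.73
tool_pos: [0.5238, -0.2656, -0.0282]
orientation: [0.702, 0.084, 0.702, -0.084]
ft_force: [0.1, -0.2, -0.2]
gripper_width: 0.0559
```

Request:
apply_moves([
  [[0,0,10],0],
  [[0,0,25],0],
  [[0,0,45],0],
  [[0,0,75],0],
  [[0,20,100],0],
])

```text
clock: 15.15
tool_pos: [0.5239, -0.2477, 0.0738]
orientation: [0.702, 0.085, 0.702, -0.086]
ft_force: [0.7, 0.4, 0.2]
gripper_width: 0.0558
```

```bash
python3 - <<'E'
from h import *
a=shot("side","s13");shot("top","t13"); s=manip.observe(); p=s["tool_pos"]; print(p,s["ft_force"],s["gripper_width"],s["clock"])
a=cv2.imread("pics/s13.png")[230:330,260:380]; a=cv2.convertScaleAbs(a,alpha=1.8,beta=10)
a=cv2.resize(a,None,fx=6,fy=6,interpolation=cv2.INTER_CUBIC)
cv2.imwrite("pics/a13.png",a)
E
```

```text
[ 0.52635652 -0.24536465  0.07741614] [ 1.35778714  0.14718288 -0.20705749] 0.05582515448215362 15.25
```

View pics/a13.png

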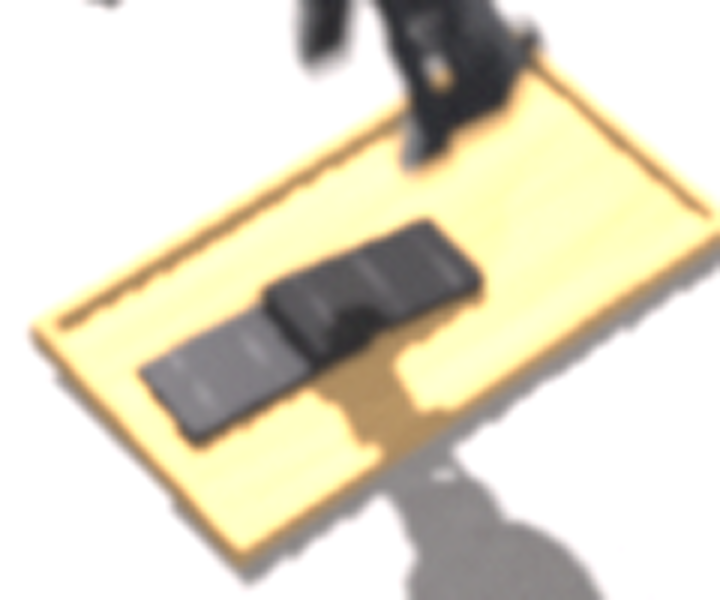

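Request:
apply_moves([
  [[15,35,0],5.9],
  [[31,72,0],11.8],
  [[46,109,0],17.7],
  [[62,146,0],23.6],
  [[78,183,0],29.4],
], claw=62)

```text
clock: 15.67
tool_pos: [0.6021, -0.0611, 0.072]
orientation: [0.7, -0.098, 0.7, 0.098]
ft_force: [0.1, 0.5, -0.4]
gripper_width: 0.0621
```

Request:
apply_moves([
  [[6,15.5,-10],0],
  [[6,15.5,-25],0],
  [[6,15.5,-40],0],
  [[6,15.5,-50],0],
  [[6,15.5,-50],0],
])

```text
clock: 16.08
tool_pos: [0.606, -0.0469, 0.0192]
orientation: [0.699, -0.097, 0.702, 0.097]
ft_force: [-0.3, -0.9, -0.5]
gripper_width: 0.0621
```

```bash
python3 - <<'E'
from h import *
a=shot("side","s14");shot("top","t14"); s=manip.observe(); p=s["tool_pos"]; print(p,s["orientation"],s["ft_force"],s["gripper_width"],s["clock"])
a=cv2.imread("pics/s14.png")[150:250,220:340]; a=cv2.convertScaleAbs(a,alpha=1.8,beta=10)
a=cv2.resize(a,None,fx=6,fy=6,interpolation=cv2.INTER_CUBIC)
cv2.imwrite("pics/a14.png",a)
a=cv2.imread("pics/t14.png")[130:280,250:410]; a=cv2.convertScaleAbs(a,alpha=1.8,beta=10)
a=cv2.resize(a,None,fx=4,fy=4,interpolation=cv2.INTER_CUBIC)
cv2.imwrite("pics/b14.png",a)
E
```

```text
[ 0.60740348 -0.04738755  0.02167638] [ 0.70017573 -0.09651982  0.70078484  0.09663585] [0.10007284 0.03468602 1.59479026] 0.061816469631268835 16.1833
```

View pics/a14.png

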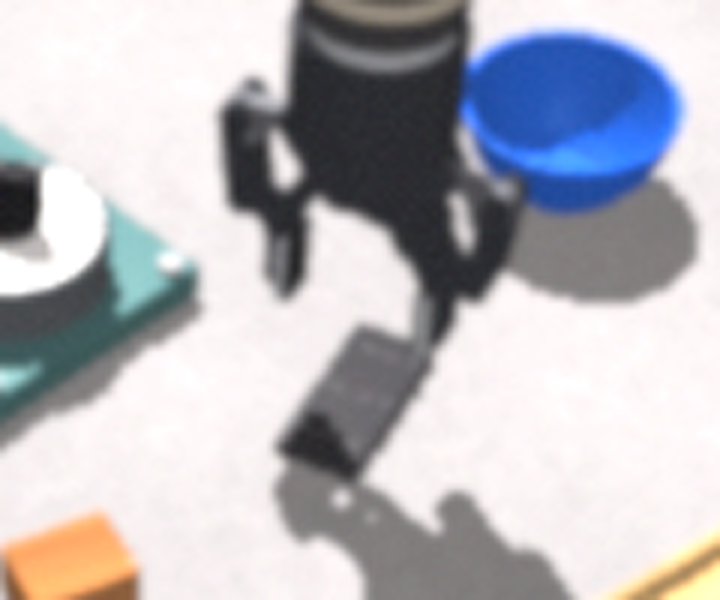

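View pics/b14.png

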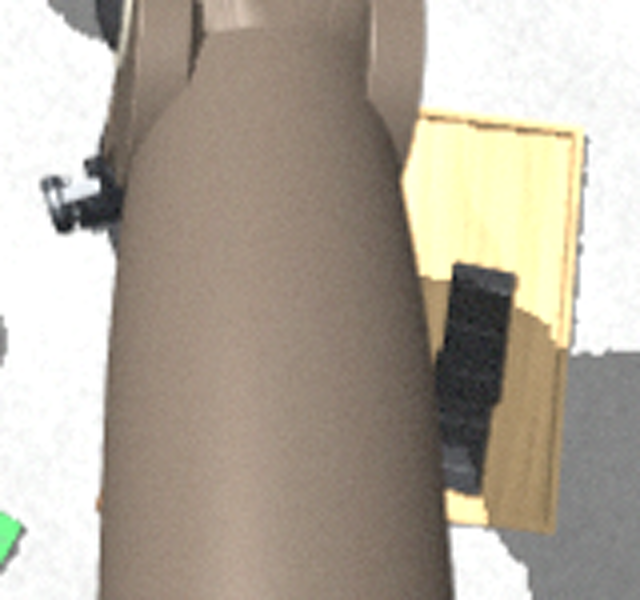

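Request:
apply_moves([
  [[0,0,-15],0],
  [[0,0,-30],0],
  [[0,0,-43],0],
  [[0,0,-52],0],
  [[0,0,-58],0],
])

```text
clock: 16.6
tool_pos: [0.6078, -0.0475, -0.0364]
orientation: [0.701, -0.097, 0.7, 0.096]
ft_force: [-0.6, 0.8, 0.2]
gripper_width: 0.0621
```

Request:
apply_moves([
  [[0,0,0],0],
  [[0,0,0],0],
  [[0,0,0],0],
  [[0,0,0],0],
  [[0,0,0],0],
])

```text
clock: 17.02
tool_pos: [0.6083, -0.0471, -0.0355]
orientation: [0.701, -0.097, 0.7, 0.097]
ft_force: [-1.2, 0.5, 0.4]
gripper_width: 0.0622
```

```bash
python3 - <<'E'
from h import *
a=shot("side","s15"); s=manip.observe(); p=s["tool_pos"]; print(p,s["orientation"],s["ft_force"],s["gripper_width"],s["clock"])
a=cv2.imread("pics/s15.png")[150:250,220:340]; a=cv2.convertScaleAbs(a,alpha=1.8,beta=10)
a=cv2.resize(a,None,fx=6,fy=6,interpolation=cv2.INTER_CUBIC)
cv2.imwrite("pics/a15.png",a)
E
```

```text
[ 0.6082024  -0.04711053 -0.03565009] [ 0.70078696 -0.09684439  0.70012156  0.09668816] [ 0.02138537  0.07128483 -0.38627918] 0.06193923168886022 17.0667
```

View pics/a15.png

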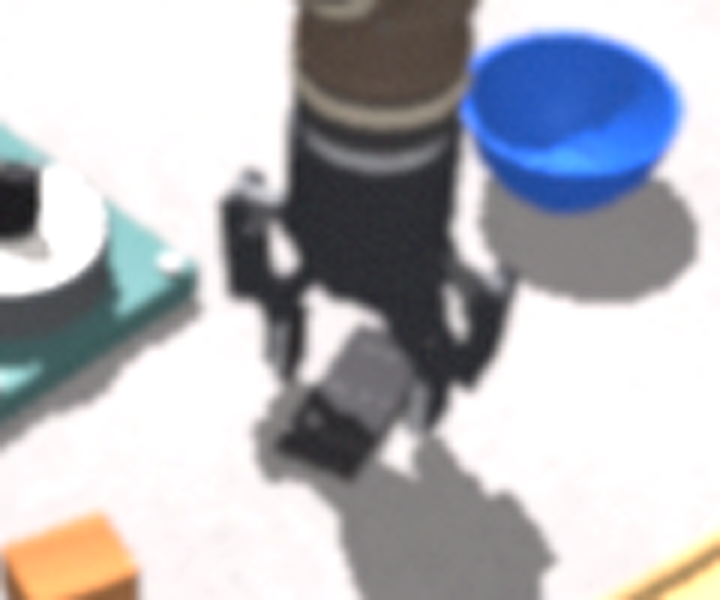

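Request:
apply_moves([
  [[0,0,-1],0],
  [[0,0,-1.5],0],
  [[0,0,-1.5],0],
  [[0,0,-1.5],0],
  [[0,0,-1.5],0],
], claw=30)

```text
clock: 17.48
tool_pos: [0.6082, -0.0471, -0.0372]
orientation: [0.701, -0.097, 0.7, 0.097]
ft_force: [-1.1, -0.7, 6.1]
gripper_width: 0.0381
```

Request:
apply_moves([
  [[0,0,0],0],
  [[0,0,3],0],
  [[0,0,8],0],
  [[0,0,18],0],
  [[0,0,30],0],
])

```text
clock: 17.9
tool_pos: [0.607, -0.047, -0.0077]
orientation: [0.7, -0.097, 0.701, 0.097]
ft_force: [-0.1, -0.0, 0.0]
gripper_width: 0.038
```

Request:
apply_moves([
  [[0,0,10],0],
  [[0,0,20],0],
  [[0,0,30],0],
  [[0,0,30],0],
  [[0,0,30],0],
])

```text
clock: 18.32
tool_pos: [0.6085, -0.0472, 0.0233]
orientation: [0.701, -0.097, 0.7, 0.097]
ft_force: [-0.1, -0.3, -1.0]
gripper_width: 0.038
```

```bash
python3 - <<'E'
from h import *
a=shot("side","s16"); s=manip.observe(); p=s["tool_pos"]; print(p,s["orientation"],s["ft_force"],s["gripper_width"],s["clock"])
a=cv2.imread("pics/s16.png")[150:250,220:340]; a=cv2.convertScaleAbs(a,alpha=1.8,beta=10)
a=cv2.resize(a,None,fx=6,fy=6,interpolation=cv2.INTER_CUBIC)
cv2.imwrite("pics/a16.png",a)
E
```

```text
[ 0.60790607 -0.0471199   0.02240403] [ 0.70062283 -0.09676892  0.70029613  0.09668894] [-0.31187469 -0.88527116  0.2582584 ] 0.037792899574605944 18.3667
```

View pics/a16.png

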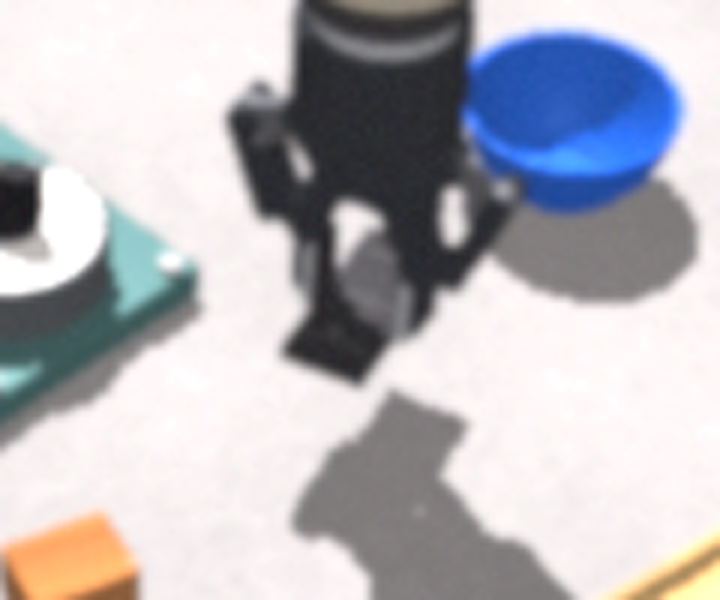

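```bash
python3 - <<'E'
from h import *
shot("top","t16")
a=cv2.imread("pics/s16.png")[230:330,260:380]; a=cv2.resize(a,None,fx=6,fy=6,interpolation=cv2.INTER_CUBIC); cv2.imwrite("pics/a17.png",cv2.convertScaleAbs(a,alpha=1.8,beta=10))
a=cv2.imread("pics/t16.png")[170:290,330:410]; a=cv2.resize(a,None,fx=5,fy=5,interpolation=cv2.INTER_CUBIC); cv2.imwrite("pics/b17.png",cv2.convertScaleAbs(a,alpha=2.2,beta=10))
E
```

```text
(no output)
```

View pics/a17.png

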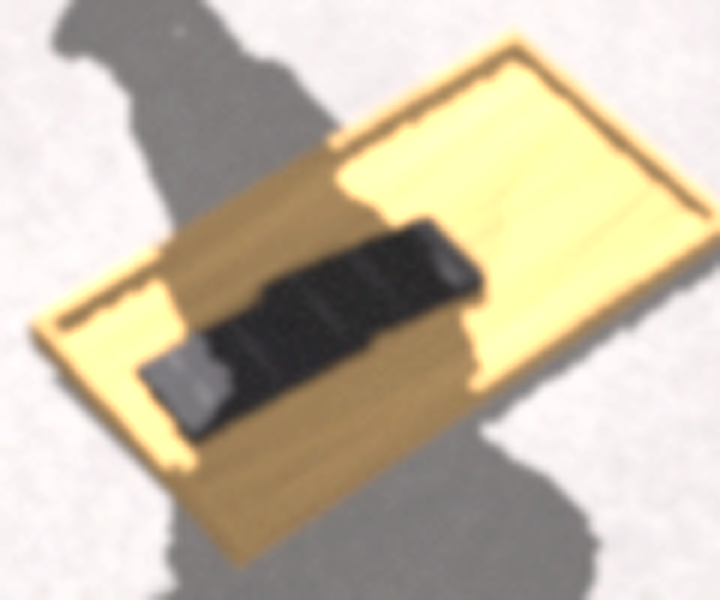

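View pics/b17.png

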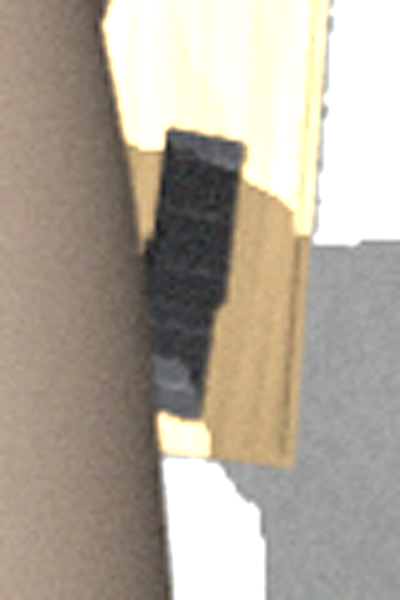

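```bash
python3 - <<'E'
from h import *
Z=lambda u,v:(330+u/5-.4,170+v/5-.4)
S=lambda u,v:(260+u/6-.4,230+v/6-.4)
r=lambda *a:np.round(a[0]*1000,1)
print("top p2 far",r(onz("top",Z(168,130),.013)),r(onz("top",Z(245,143),.013)))
print("top p1 near R, p2 right near",r(onz("top",Z(203,417),.013)),r(onz("top",Z(228,300),.024)))
print("side p2 far",r(onz("side",S(428,218),.013)),r(onz("side",S(484,272),.013)))
print("side p2 near",r(onz("side",S(264,291),.025)),r(onz("side",S(315,358),.025)))
print("side p1 near",r(onz("side",S(140,372),.013)),r(onz("side",S(195,437),.013)))
E
```

```text
top p2 far [ 570.5 -255.4   13. ] [ 562.7 -295.6   13. ]
top p1 near R, p2 right near [ 420.7 -263.5   13. ] [ 479.7 -277.2   24. ]
side p2 far [ 567.1 -260.    13. ] [ 561.6 -293.2   13. ]
side p2 near [ 482.2 -242.1   25. ] [ 472.  -277.1   25. ]
side p1 near [ 424.6 -228.5   13. ] [ 417.6 -263.8   13. ]
```

Request:
apply_moves([
  [[-4,-30,10],-5],
  [[-9,-68,20],-11],
  [[-14,-106,20],-17],
  [[-18,-144,20],-23],
  [[-22,-182,20],-29],
])

```text
clock: 18.83
tool_pos: [0.585, -0.2305, 0.0417]
orientation: [0.702, 0.083, 0.702, -0.083]
ft_force: [0.3, 0.3, -1.3]
gripper_width: 0.0381
```

Request:
apply_moves([
  [[-3,-25,0],0],
  [[-6,-50,0],0],
  [[-6,-50,-10],0],
  [[-6,-50,-20],0],
  [[-6,-50,-20],0],
])

```text
clock: 19.25
tool_pos: [0.5779, -0.2779, 0.0187]
orientation: [0.701, 0.083, 0.704, -0.081]
ft_force: [-0.5, 0.2, -1.4]
gripper_width: 0.0383
```

Request:
apply_moves([
  [[0,0,0],0],
  [[0,0,0],0],
  [[0,0,0],0],
  [[0,0,0],0],
  [[0,0,0],0],
])

```text
clock: 19.67
tool_pos: [0.5802, -0.2787, 0.0228]
orientation: [0.703, 0.081, 0.702, -0.082]
ft_force: [-0.2, -0.2, -0.2]
gripper_width: 0.0381
```

```bash
python3 - <<'E'
from h import *
a=shot("side","s18");shot("top","t18"); s=manip.observe(); p=s["tool_pos"]; print(p,s["orientation"],s["ft_force"],s["gripper_width"],s["clock"])
a=cv2.imread("pics/s18.png")[210:330,260:390]; a=cv2.convertScaleAbs(a,alpha=2,beta=10)
a=cv2.resize(a,None,fx=5,fy=5,interpolation=cv2.INTER_CUBIC)
cv2.imwrite("pics/a18.png",a)
a=cv2.imread("pics/t18.png")[140:280,310:430]; a=cv2.convertScaleAbs(a,alpha=2.2,beta=10)
a=cv2.resize(a,None,fx=4,fy=4,interpolation=cv2.INTER_CUBIC)
cv2.imwrite("pics/b18.png",a)
E
```

```text
[ 0.58006433 -0.2788678   0.02259777] [ 0.70258433  0.08148938  0.70219171 -0.08161831] [ 0.63532982  0.47876693 -0.51303123] 0.03800855570919593 19.7667
```

View pics/a18.png

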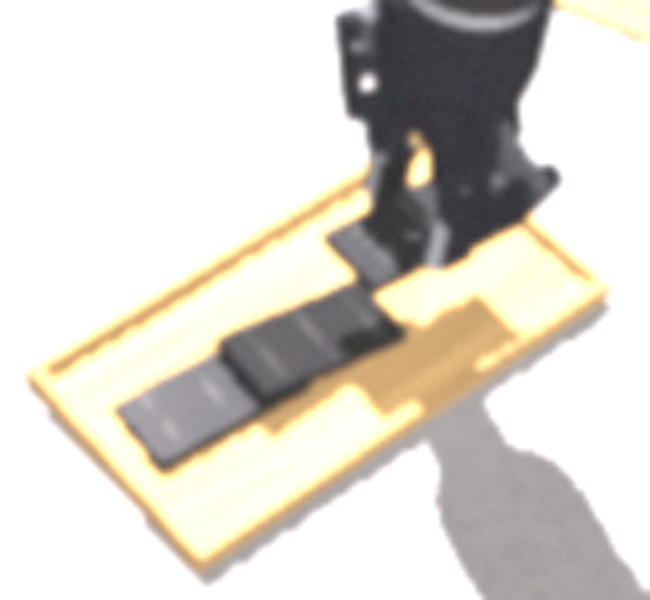

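View pics/b18.png

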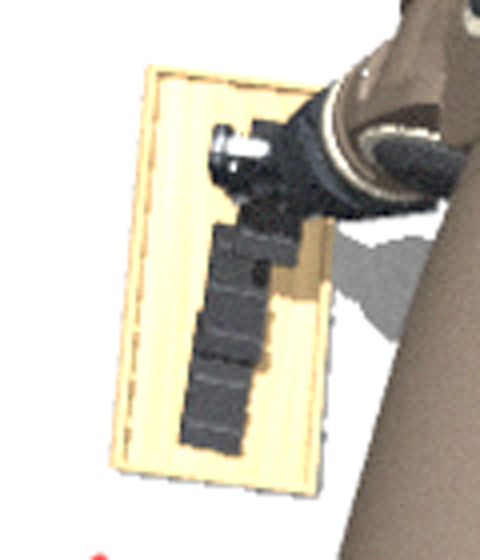

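```bash
python3 - <<'E'
from h import *
Z=lambda u,v:(310+u/4-.4,140+v/4-.4)
S=lambda u,v:(260+u/5-.4,210+v/5-.4)
r=lambda *a:np.round(a[0]*1000,1)
print("top p3 near",r(onz("top",Z(238,253),.068)),r(onz("top",Z(297,265),.068)))
print("top p2 near",r(onz("top",Z(195,353),.025)),r(onz("top",Z(258,366),.025)))
print("top p1 near",r(onz("top",Z(180,442),.013)),r(onz("top",Z(240,454),.013)))
print("top p2 far",r(onz("top",Z(213,225),.013)))
print("side p3 near",r(onz("side",S(329,238),.068)),r(onz("side",S(378,287),.068)))
print("side p2 near",r(onz("side",S(221,347),.025)),r(onz("side",S(262,400),.025)))
print("side p1 near",r(onz("side",S(118,412),.013)),r(onz("side",S(163,464),.013)))
E
```

```text
top p3 near [ 543.3 -252.9   68. ] [ 535.1 -289.1   68. ]
top p2 near [ 485.  -233.9   25. ] [ 475.8 -273.8   25. ]
top p1 near [ 428.9 -223.8   13. ] [ 420.5 -262.    13. ]
top p2 far [ 569.8 -254.5   13. ]
side p3 near [ 539.1 -256.6   68. ] [ 532.6 -291.1   68. ]
side p2 near [ 480.6 -244.2   25. ] [ 471.1 -277.6   25. ]
side p1 near [ 424.2 -229.7   13. ] [ 417.8 -263.9   13. ]
```

Request:
apply_moves([
  [[-1,0,-12],0],
  [[-2,0,-24],0],
  [[-2,0,-33],0],
  [[-2,0,-38],0],
  [[-2,0,-40],0],
])

```text
clock: 20.18
tool_pos: [0.5768, -0.2787, -0.0194]
orientation: [0.702, 0.082, 0.703, -0.081]
ft_force: [-0.4, -0.3, -0.7]
gripper_width: 0.0381
```

Request:
apply_moves([
  [[0,0,0],0],
  [[0,0,0],0],
  [[0,0,0],0],
  [[0,0,0],0],
  [[0,0,0],0],
])

```text
clock: 20.6
tool_pos: [0.5781, -0.2793, -0.0173]
orientation: [0.703, 0.082, 0.702, -0.082]
ft_force: [0.2, -1.0, -1.6]
gripper_width: 0.0375
```

```bash
python3 - <<'E'
from h import *
a=shot("side","s19"); s=manip.observe(); p=s["tool_pos"]; print(p,s["ft_force"],s["gripper_width"],s["clock"])
a=cv2.imread("pics/s19.png")[210:330,260:390]; a=cv2.convertScaleAbs(a,alpha=2.4,beta=10)
a=cv2.resize(a,None,fx=5,fy=5,interpolation=cv2.INTER_CUBIC)
cv2.imwrite("pics/a19.png",a)
E
```

```text
[ 0.578015   -0.27924257 -0.01737138] [-1.10401935 -0.78718481 -0.35680856] 0.03787622503129295 20.65
```

View pics/a19.png

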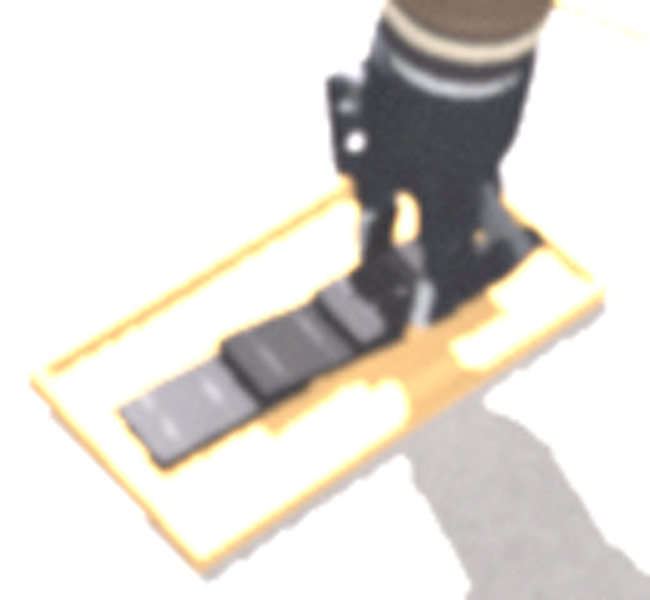

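Request:
apply_moves([
  [[0,0,-1],0],
  [[0,0,-1.5],0],
  [[0,0,-1.5],0],
  [[0,0,-1.5],0],
  [[0,0,-1.5],0],
])

```text
clock: 21.07
tool_pos: [0.5777, -0.2791, -0.0193]
orientation: [0.702, 0.082, 0.702, -0.082]
ft_force: [-0.0, 1.1, -1.1]
gripper_width: 0.038
```

Request:
apply_moves([
  [[0,0,0],0],
  [[0,0,0],0],
  [[0,0,0],0],
  [[0,0,0],0],
  [[0,0,0],0],
], claw=56)

```text
clock: 21.48
tool_pos: [0.5778, -0.2791, -0.0192]
orientation: [0.702, 0.082, 0.702, -0.082]
ft_force: [-0.1, -0.4, 1.2]
gripper_width: 0.0566
```

Request:
apply_moves([
  [[0,0,10],0],
  [[0,0,25],0],
  [[0,0,45],0],
  [[0,0,80],0],
  [[0,25,110],0],
])

```text
clock: 21.9
tool_pos: [0.5774, -0.2568, 0.0924]
orientation: [0.702, 0.082, 0.702, -0.084]
ft_force: [0.6, 1.3, 0.3]
gripper_width: 0.0559
```

Request:
apply_moves([
  [[-5,40,0],0],
  [[-10,80,0],0],
  [[-15,120,0],0],
  [[-20,160,0],0],
  [[-20,200,0],0],
])

```text
clock: 22.32
tool_pos: [0.5568, -0.0525, 0.0919]
orientation: [0.703, 0.082, 0.702, -0.082]
ft_force: [0.4, 0.5, 0.6]
gripper_width: 0.056
```

```bash
python3 - <<'E'
from h import *
a=shot("side","s20");shot("top","t20"); s=manip.observe(); p=s["tool_pos"]; print(p,s["orientation"],s["ft_force"],s["gripper_width"],s["clock"])
a=cv2.imread("pics/s20.png")[210:330,260:390]; a=cv2.convertScaleAbs(a,alpha=2,beta=10)
a=cv2.resize(a,None,fx=5,fy=5,interpolation=cv2.INTER_CUBIC)
cv2.imwrite("pics/a20.png",a)
a=cv2.imread("pics/t20.png")[140:280,310:430]; a=cv2.convertScaleAbs(a,alpha=2.2,beta=10)
a=cv2.resize(a,None,fx=4,fy=4,interpolation=cv2.INTER_CUBIC)
cv2.imwrite("pics/b20.png",a)
E
```

```text
[ 0.55749602 -0.049133    0.09198769] [ 0.7029342   0.08012631  0.7022971  -0.07900672] [0.16348814 0.33023123 0.09375352] 0.05593493457771626 22.4167
```

View pics/a20.png

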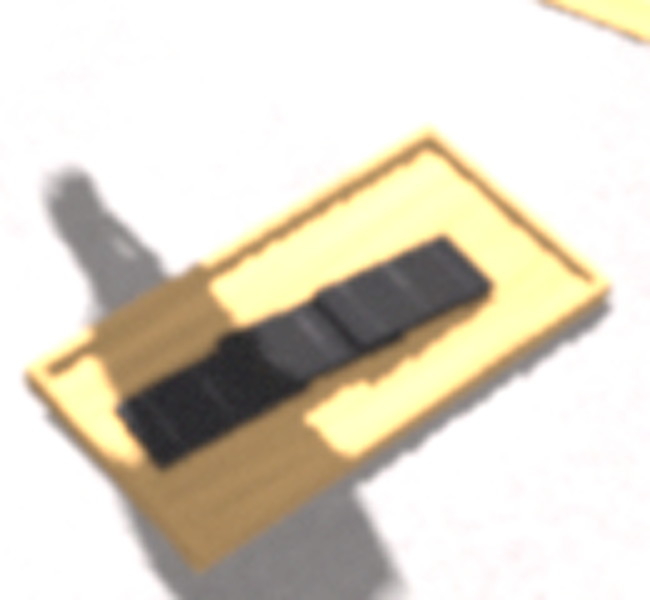

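View pics/b20.png

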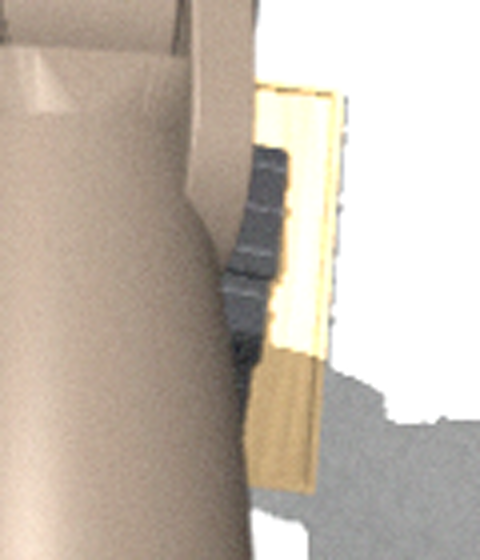

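Request:
apply_moves([
  [[-3,30,0],-6],
  [[-7,62,0],-12],
  [[-10,95,0],-18],
  [[-13,128,0],-25],
  [[-16.5,160,0],-32],
], claw=46)

```text
clock: 22.83
tool_pos: [0.5414, 0.1069, 0.0916]
orientation: [0.652, 0.275, 0.651, -0.274]
ft_force: [1.1, -1.0, 0.0]
gripper_width: 0.0459
```

Request:
apply_moves([
  [[0,11,0],-6],
  [[0,11,-5],-12],
  [[0,11,-15],-16],
  [[0,11,-20],-16],
  [[0,11,-20],-16],
])

```text
clock: 23.25
tool_pos: [0.5407, 0.1164, 0.07]
orientation: [0.608, 0.359, 0.609, -0.36]
ft_force: [0.4, -0.3, 0.2]
gripper_width: 0.0459
```

Request:
apply_moves([
  [[0,0,0],0],
  [[0,0,0],0],
  [[0,0,0],0],
  [[0,0,0],0],
  [[0,0,0],0],
])

```text
clock: 23.67
tool_pos: [0.5415, 0.1168, 0.0711]
orientation: [0.609, 0.36, 0.608, -0.36]
ft_force: [-0.4, 0.2, 0.1]
gripper_width: 0.0459
```

```bash
python3 - <<'E'
from h import *
a=shot("side","s21");shot("top","t21"); s=manip.observe(); p=s["tool_pos"]; print(p,s["orientation"],s["ft_force"],s["gripper_width"],s["clock"])
a=cv2.imread("pics/s21.png")[110:230,160:290]; a=cv2.convertScaleAbs(a,alpha=2,beta=10)
a=cv2.resize(a,None,fx=5,fy=5,interpolation=cv2.INTER_CUBIC)
cv2.imwrite("pics/a21.png",a)
a=cv2.imread("pics/t21.png")[140:290,120:430]; a=cv2.convertScaleAbs(a,alpha=2.2,beta=10)
a=cv2.resize(a,None,fx=2.5,fy=2.5,interpolation=cv2.INTER_CUBIC)
cv2.imwrite("pics/b21.png",a)
E
```

```text
[0.54141202 0.1168441  0.07092369] [ 0.60851711  0.3603778   0.60832832 -0.36023799] [-0.06447538 -0.3673056   0.04457274] 0.04603213647107763 23.7667
```

View pics/a21.png

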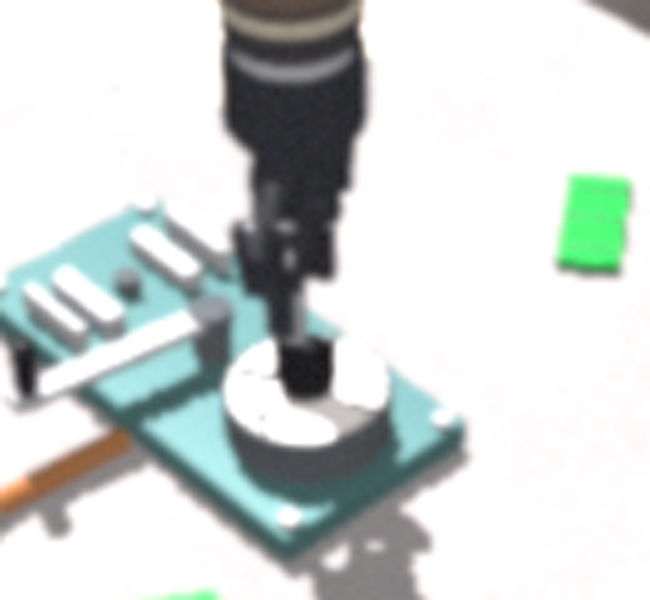

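View pics/b21.png

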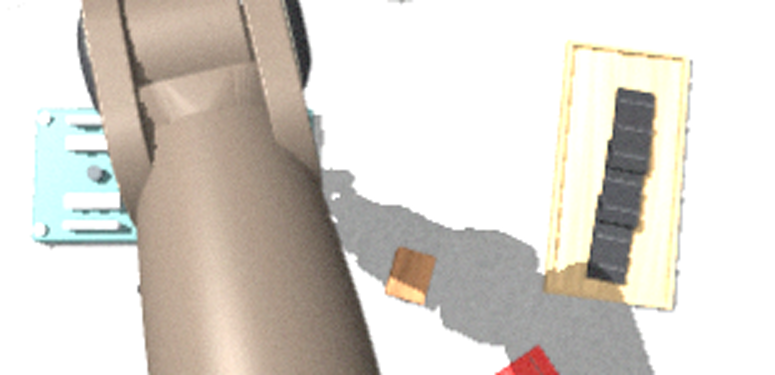

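Request:
apply_moves([
  [[0,0,-10],0],
  [[0,0,-20],0],
  [[0,0,-30],0],
  [[0,0,-38],0],
  [[0,0,-44],0],
])

```text
clock: 24.18
tool_pos: [0.5403, 0.1167, 0.0248]
orientation: [0.608, 0.36, 0.609, -0.361]
ft_force: [0.2, -0.2, 0.4]
gripper_width: 0.0459
```

```bash
python3 - <<'E'
from h import *
a=shot("side","s22"); s=manip.observe(); p=s["tool_pos"]; print(p,s["ft_force"],s["gripper_width"],s["clock"])
a=cv2.imread("pics/s22.png")[130:220,180:270]; a=cv2.convertScaleAbs(a,alpha=2.5,beta=20)
a=cv2.resize(a,None,fx=6,fy=6,interpolation=cv2.INTER_CUBIC)
cv2.imwrite("pics/a22.png",a)
E
```

```text
[0.53985965 0.1166081  0.02398608] [-0.46949733 -0.29978046 -0.2546149 ] 0.04583924306578605 24.2333
```

View pics/a22.png

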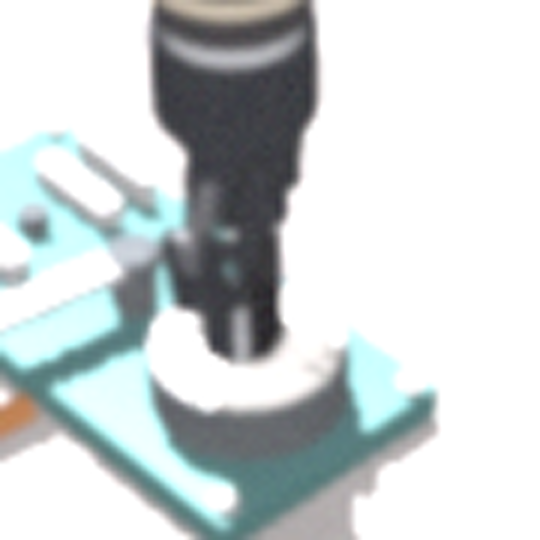

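Descended without contact. I'll close on the knob.

Request:
apply_moves([
  [[0,0,0],0],
  [[0,0,0],0],
  [[0,0,0],0],
  [[0,0,0],0],
  [[0,0,0],0],
], claw=3)

```text
clock: 24.65
tool_pos: [0.5421, 0.1173, 0.0274]
orientation: [0.609, 0.361, 0.608, -0.36]
ft_force: [2.2, 1.4, 0.1]
gripper_width: 0.0107
```

```bash
python3 - <<'E'
from h import *
s=manip.observe(); print(s["tool_pos"],s["ft_force"],s["ft_torque"],s["gripper_width"],s["joint_positions"])
E
```

```text
[0.54213415 0.11729133 0.02737479] [2.17314102 1.44717321 0.05637485] [ 0.31557872 -0.4244457   0.02484076] 0.010716570864368934 [ 2.12856700e-01  2.30923572e-01 -2.83065227e-01  1.05496787e+00
  3.50993666e-04  1.28209925e+00]
```

Request:
apply_moves([
  [[0,0,0],5],
  [[0,0,0],11],
  [[0,0,0],17],
  [[0,0,0],23],
  [[0,0,0],29],
])

```text
clock: 25.07
tool_pos: [0.5418, 0.1169, 0.0274]
orientation: [0.68, 0.195, 0.679, -0.195]
ft_force: [0.8, -0.1, 1.1]
gripper_width: 0.0108
```

Request:
apply_moves([
  [[0,0,0],5],
  [[0,0,0],11],
  [[0,0,0],17],
  [[0,0,0],23],
  [[0,0,0],28],
])

```text
clock: 25.48
tool_pos: [0.5418, 0.1165, 0.0274]
orientation: [0.707, 0.024, 0.706, -0.025]
ft_force: [1.0, -1.0, 1.0]
gripper_width: 0.011
```

```bash
python3 - <<'E'
from h import *
s=manip.observe(); print(s["tool_pos"],s["orientation"],s["ft_force"],s["ft_torque"],s["gripper_width"])
E
```

```text
[0.54175215 0.11649534 0.02736999] [ 0.70712754  0.02440585  0.70622252 -0.02499498] [ 1.03366216 -0.95400376  1.00254344] [-0.2640808  -0.16738738 -0.06261816] 0.011027124658390975
```

Request:
apply_moves([
  [[0,0,0],1],
  [[0,0,0],2],
  [[0,0,0],3],
  [[0,0,0],4],
  [[0,0,0],5],
])

```text
clock: 25.9
tool_pos: [0.5418, 0.1165, 0.0273]
orientation: [0.708, -0.004, 0.707, 0.004]
ft_force: [0.6, -2.7, 6.3]
gripper_width: 0.0106
```

```bash
python3 - <<'E'
from h import *
s=manip.observe(); print(s["tool_pos"],s["orientation"],s["ft_force"],s["ft_torque"],s["gripper_width"])
E
```

```text
[0.54176856 0.11648738 0.02733296] [ 0.70751374 -0.00426687  0.70667638  0.00381958] [ 0.64492213 -2.69357192  6.33140839] [-0.66687724 -0.13581462 -0.98160194] 0.010564559942017876
```

Request:
apply_moves([
  [[0,0,0],0],
  [[0,0,0],0],
  [[0,0,0],0],
  [[0,0,0],0],
  [[0,0,0],0],
], claw=46)

```text
clock: 26.32
tool_pos: [0.541, 0.1171, 0.0264]
orientation: [0.707, -0.004, 0.707, 0.005]
ft_force: [0.3, 0.6, 0.6]
gripper_width: 0.0456
```

Request:
apply_moves([
  [[0,0,12],0],
  [[0,0,30],0],
  [[0,0,55],0],
  [[0,0,80],0],
  [[0,0,100],0],
])

```text
clock: 26.73
tool_pos: [0.5414, 0.1171, 0.1284]
orientation: [0.707, -0.004, 0.707, 0.005]
ft_force: [1.1, 0.7, -0.2]
gripper_width: 0.0462
```

Request:
apply_moves([
  [[-25,-25,10],0],
  [[-50,-50,20],0],
  [[-75,-75,30],0],
  [[-100,-100,30],0],
  [[-125,-125,30],0],
])

```text
clock: 27.15
tool_pos: [0.4154, -0.0087, 0.1573]
orientation: [0.708, -0.005, 0.707, 0.005]
ft_force: [0.7, -1.0, -0.1]
gripper_width: 0.0463
```

Request:
apply_moves([
  [[-25,-25,0],0],
  [[-50,-50,0],0],
  [[-75,-75,0],0],
  [[-75,-75,0],0],
  [[-75,-75,0],0],
])

```text
clock: 27.57
tool_pos: [0.3405, -0.0839, 0.157]
orientation: [0.708, -0.003, 0.707, 0.003]
ft_force: [0.2, -0.5, -0.1]
gripper_width: 0.0459
```

```bash
python3 - <<'E'
from h import *
a=shot("side","s23");shot("top","t23"); s=manip.observe(); p=s["tool_pos"]; print(p,s["ft_force"],s["gripper_width"],s["clock"])
a=cv2.imread("pics/s23.png")[130:330,150:390]; 
a=cv2.resize(a,None,fx=3,fy=3,interpolation=cv2.INTER_CUBIC)
cv2.imwrite("pics/a23.png",cv2.convertScaleAbs(a,alpha=1.6,beta=10))
a=cv2.imread("pics/t23.png")[90:290,120:410]; 
a=cv2.resize(a,None,fx=2.7,fy=2.7,interpolation=cv2.INTER_CUBIC)
cv2.imwrite("pics/b23.png",cv2.convertScaleAbs(a,alpha=1.4,beta=10))
E
```

```text
[ 0.34182551 -0.08296277  0.15689502] [-0.40625651  0.45205589  0.93389679] 0.04569353315485195 27.6667
```

View pics/a23.png

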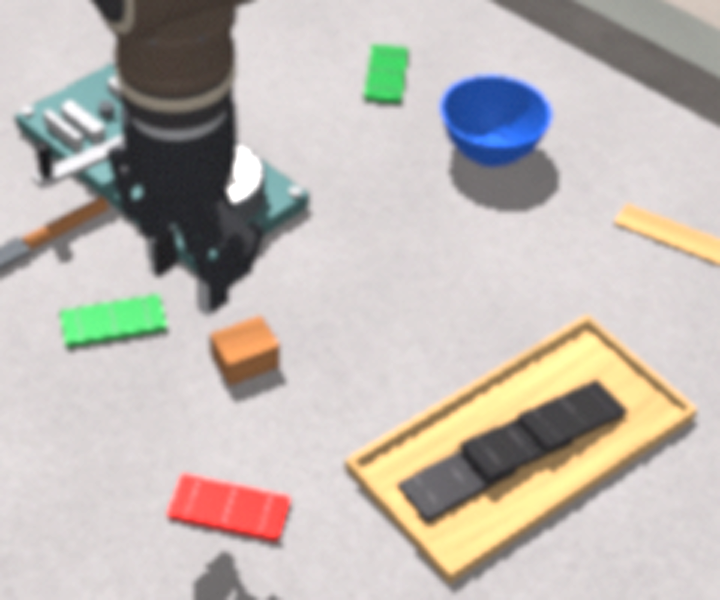

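View pics/b23.png

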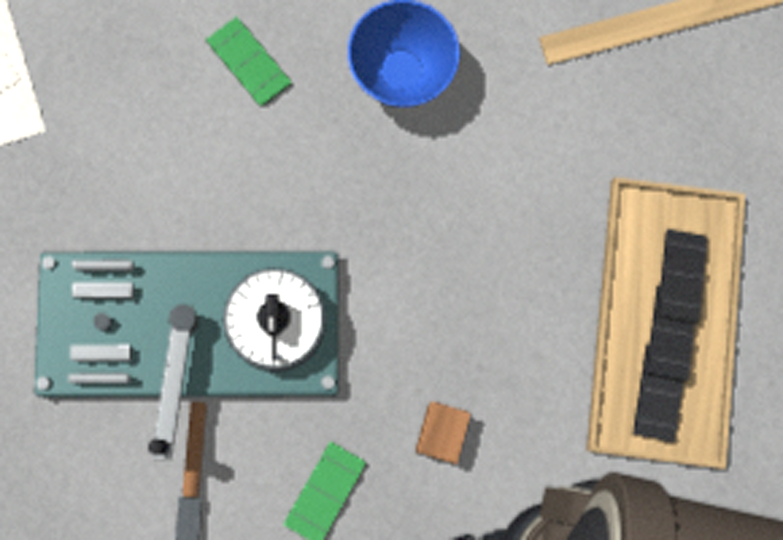

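```bash
python3 - <<'E'
from h import *
im=cv2.imread("pics/t23.png")
a=cv2.resize(im[185:235,195:245],None,fx=11,fy=11,interpolation=cv2.INTER_CUBIC); b=cv2.resize(im[165:265,330:405],None,fx=5.5,fy=5.5,interpolation=cv2.INTER_CUBIC)
b=cv2.convertScaleAbs(b,alpha=2.5,beta=0)
cv2.imwrite("pics/c23.png",a); cv2.imwrite("pics/d23.png",b)
E
```

```text
(no output)
```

View pics/c23.png

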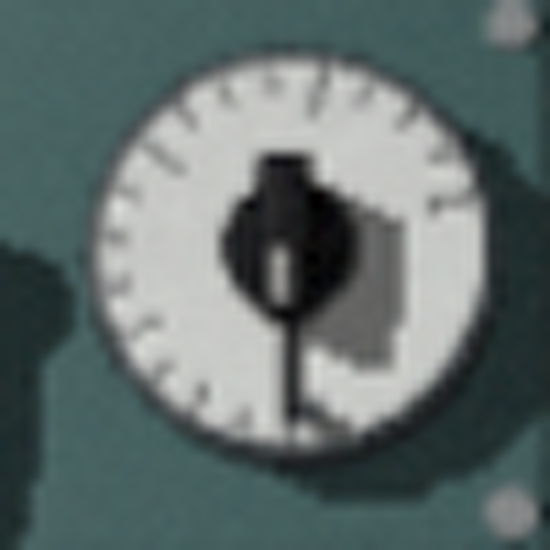

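View pics/d23.png

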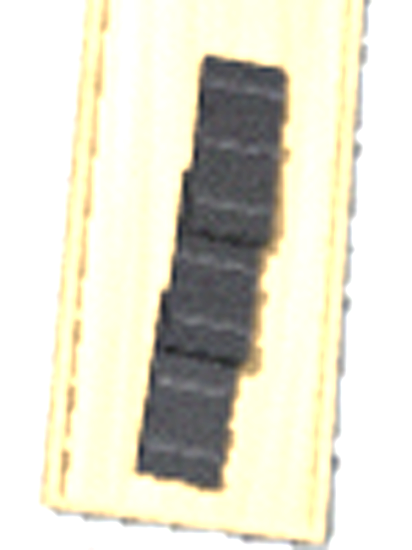

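```bash
python3 - <<'E'
from h import *
Z=lambda u,v:(330+u/5.5-.4,165+v/5.5-.4)
P=lambda u,v,z:onz("top",Z(u,v),z)[:2]*1000
n1=(P(137,470,.013)+P(220,487,.013))/2
n2=(P(160,348,.025)+P(243,362,.025))/2
n3=(P(182,230,.025)+P(268,245,.025))/2
f3=(P(203,57,.013)+P(287,70,.013))/2
print(n1,n2,n3,f3)
for a,b in((n1,n2),(n2,n3),(n3,f3)):
    d=b-a; print(np.linalg.norm(d),np.degrees(np.arctan2(d[1],d[0])))
C=lambda u,v,z:onz("top",(195+u/11-.45,185+v/11-.45),z)[:2]*1000
print(C(290,325,.052)-C(292,410,.052))
print(manip.observe()["clock"])
for n,z in[("block",.03),("bowl",.055),("rasp",.01),("plate_first",.013)]:
  for q in manip.outline_of("top",n)[:1]: print(n,round(q["conf"],2),rect("top",q["pixels"],z))
E
```

```text
[ 424.6689319  -242.75534503] [ 481.25476244 -253.92599608] [ 536.27700485 -268.76264202] [ 622.14767976 -288.01487987]
57.677895794856155 -11.167214304795523
56.987483036819874 -15.090783775416952
88.00239468503693 -12.636768738137098
[19.45473317  0.27820018]
27.6667
block 0.76 (432.3, -39.3, 51.7, 41.1, -16.3)
bowl 0.89 (797.1, -11.5, 107.2, 105.0, -1.2)
plate_first 0.84 (451.9, -248.2, 62.6, 42.6, -12.5)
```

```bash
python3 -c "
from rig import manip
print(manip.hand_in())"
```

```text
the job is handed in; nothing more can be done
None
```

I did all four steps in order and handed the job in at about 28 s of the 72 s allowed. `hand_in` gives no verdict, so the checks below are my own measurements.

**What I did:**
- **Hold-down arm:** I caged the pin between the fingers and swung the arm along its arc. It stands at about 1.45 rad.
- **Plates:** I laid the tester's plate over the first one, then the bench plate over that.
- **Knob:** I gripped it and turned it about 62° anticlockwise until it reached the zero stop. The wrist torque rose to about 1 N m at that point, against about 0.06 N m while it turned freely.

**Last checks in the pictures:**
- **Spacing:** the plate steps measure 57.7 mm and 57.0 mm, inside 46–76 mm, which means laps of about 32–33 mm.
- **Line and lean:** the plates' directions are within about 2–4° of each other and within a few mm of the first plate's line. Each one's low end is on the tray floor. I did not measure the lean angle directly; the geometry puts it at about 0.13 rad.
- **First plate:** its near end is unmoved within 1–2 mm.
- **Pointer:** it points to the tester's −x within about 2°, at the stop pin.
- **Bystanders:** the bowl and block read the same as at the start. The network gave no reading for the rasp at the end, but it looked unmoved in the picture.
- **Robot:** it stands clear of everything.

**What disagreed:**
- **Tool height:** the fingertips sit about 37 mm higher than the reported tool position. The pictures suggested this and a light press on the pin top (about 35 N) confirmed it. I corrected all heights for it.
- **Camera positions:** the two cameras' plate positions differ by 3–5 mm, and in places up to about 7 mm. I put this down mostly to visible side faces and calibration.

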